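Pack a labelled order into its carton

ROBOT

A 7-joint arm with a two-finger parallel gripper is mounted at the origin on the work surface. World frame = base frame: x ahead of the robot, y to its left, z up, the work surface at z = 0. Lengths are in mm, angles in rad, forces in N, time in s.
With the tool pointing down it reaches from about 400 to 925 mm from the base axis. Payload 4.1 kg.
Tool frame: the origin (TCP) lies at the very end of the fingers, on their centre line; the grasp point (between the pads) lies 19 mm behind it; y points along the fingers, z is the direction in which the jaws open and shut, and the axes are right-handed (so a half turn about y gives the same grasp; the last joint's range is limited). The gripper opens to 85 mm and grips with 20 to 120 N. Pads are 22 mm wide; open, the fingers measure 114 mm over their backs; the gripper's body (76 mm by 85 mm) begins 54 mm behind the grasp point. The pads swing forward as they close: fully open they stand 13 mm farther back than shut.
Start: joints at [1.137, 0.398, 0.045, 1.537, -0.019, 1.207, -0.051], TCP at [213.615, -613.932, 231.347] pointing down, gripper open.
Joint ranges: [-2.82, 2.82], [-0.49, 2.23], [-1.37, 1.46], [0, 2.46], [-1.36, 4.5], [0.23, 2], [-2.94, 2.94]. Speed limits (rad/s): [2.57, 2.57, 3.14, 3.14, 3.14, 3.14, 3.14].

INTERFACE

Orientations are given as a unit quaternion [w, x, y, z].
In Python, from rig import env, vision gives the robot as it stands.
- The arm moves only by the tool carry_out, never from a script. Its argument "rows" is a list of rows, each an object of numbers: "rx", "ry", "rz": the turn, a rotation vector about the tool's x, y, z in rad; "x", "y", "z": the shift along the tool's x, y, z in m; "grip": the closure, from 0 (fully open) to 1 (shut). A call has 1 to 8 rows; each row is the pose to reach, as a shift and turn from the pose commanded when the call began, along the tool's axes at that moment; what a row does not reach only later rows make up. A row lasts 1/12 s, in which the tool goes at most 41.7 mm and 7.16 degrees, less where a joint would pass 70% of its speed; a pose out of reach is approached as far as the arm can. A call with a gripper value outside its range is refused whole. The fingers move at their own pace and stop on an object; the grip force is fixed at half the most. Time passes only in rows, so rows that repeat a pose let the fingers close. It gives the time, the measured TCP pose, the force and the opening at its end, in the units of the state.
- env.read_state(): the state, without advancing time (a new reading comes with each control period).
- vision.read_camera(name): name is "side" or "top" or "wrist"; returns (picture, depth): 400x640x3 uint8, red, green, blue; 400x640 float32, mm along the optical axis (not along the pixel's ray), 0 where there is no reading.
- vision.camera_model(name): a dict with "vfov" (degrees; the focal length in pixels is half the picture's height over the tangent of half this angle, whatever the lens; pixels are square), "cx", "cy" (the principal point, pixels), "extrinsics" (4x4, takes a point from camera to world coordinates). Camera axes: x right, y down, z forward; pixel columns grow to the right and rows downward; lengths in mm; the calibration is good to about 2 mm. A picture is of the moment at which its call begins: read the wrist's pose just before it. camera_model takes no time and is no camera call; for the wrist camera it gives the pose at the moment of the call.
- env.sign_off(): hands the job in, once; it reports no verdict.
The state is a dict: "time": time; "joints": joint angles; "qd": joint speeds; "tau": joint torques, N m; "ee_pos": TCP position; "eef_rot": TCP orientation; "ft_force": force on the tool from outside, world axes, zero at the start; "torque": the same for the moment, N m; "width": opening from 0.0 (shut) to 1.0 (fully open).
Only numpy, scipy, OpenCV 4.12 (cv2) and the standard library are available. Lean on these libraries where they do the work, as an engineer would, in place of code of your own. Each camera call takes 0.05 s, during which the arm holds its last target.

TASK

Pack the order into the shallow cardboard carton: stand the red box and the blue box that carry a yellow label each upright, centred and square on the liner of its own colour. Stack the loose white tray on the white tray already in the carton, and the orange lid on top of that, chamfered ends matched, each fully seated. Leave the red and blue boxes without a label where they are.

Things in the scene. Friction and masses are not known exactly. Their poses are not given: they have to be found in the camera images.
- carton: Shallow open brown cardboard carton fixed to the bench, 140 mm along its x, 350 mm along its y, walls 30 mm high and 4 mm thick, floor 4 mm thick. Origin at the centre of its underside. Three places side by side along its y, 105 mm apart (-105, 0, +105 mm), hold the two liners and the white base tray, in any order.
- red_liner: Flat red liner fixed on the carton's floor, 84 mm along its x, 64 mm along its y, 2 mm thick, top 6 mm above the bench. Origin at the centre of its underside. Place of the labelled red box, whose 60 mm side goes along the liner's x.
- blue_liner: Flat blue liner, otherwise as red_liner. Place of the labelled blue box.
- base_tray: White tray with six dark pockets, fixed on the carton's floor, underside 4 mm above the bench. 92 mm along x, 56 mm along y; both corners of its +x end cut off at 45 degrees (16 mm chamfers), -x end square. 18 mm high to its outer shoulder; a raised top, 80 by 44 mm, corners cut to match, stands 6 mm higher. Origin at the centre of its underside, z up. The loose tray goes on it.
- tray: Loose white tray with six dark pockets, on the bench, about 90 g, same shape, size, chamfered +x end and origin as base_tray (92 x 56 mm, shoulder 18 mm, raised top 24 mm high). Its hollow skirt (8 mm deep, 2.5 mm wall) fits over the raised top of the tray below with 3.5 mm play, only with chamfered ends the same way; seated, its origin is 18 mm above the lower tray's origin.
- lid: Loose orange lid with two thin black stripes, about 60 g, outline, chamfered +x end and origin as base_tray (92 x 56 mm), 14 mm high, flat top. Its hollow skirt (8 mm deep, 2.5 mm wall) fits over the raised top of the tray below with 3.5 mm play, only with chamfered ends the same way; seated, its origin is 18 mm above the lower tray's origin. Goes on the stacked loose tray.
- red_box: Red product box with a yellow square label (30 mm) on its top, 60 mm along its x, 40 mm along its y, 55 mm tall, about 140 g, standing upright on the bench. Origin at the centre of its underside, z up.
- blue_box: Blue product box with a yellow square label (30 mm) on its top, 60 mm along its x, 40 mm along its y, 55 mm tall, about 140 g, standing upright on the bench. Origin at the centre of its underside, z up.
- red_spare: Red product box with a plain red top, no label: not part of the order; otherwise as red_box.
- blue_spare: Blue product box with a plain blue top, no label: not part of the order; otherwise as blue_box.
Mind the look-alikes: they are no part of the job. Leave any green or purple look-alike of the tray alone. Leave any green look-alike of the blue_box alone.

How it is judged:
By the outcome, as a careful person would: the job done as asked, in the order asked, and still so for the second after the job is handed in, with the robot touching nothing.
It also fails if it takes over 118 s, if anything falls off the work surface, if the arm or the gripper's body presses on something with over 40 N, if the wrist force passes 120 N, or if a joint passes its speed limit or range.

## Working session

There is one attempt and no reset: what is moved stays moved. The work goes in short steps, Python scripts to look and compute and a tool call to move; the robot and the scene stay as the last step left them, time stands still between calls to the robot, and variables do not carry over. Pictures are saved under pics/ and viewed, and the job is handed in when it is done.

Besides the shell and the picture viewer there is one more tool, called after "Emit:" by a JSON object that holds its "name" and its "arguments". carry_out: Moves the arm, as the interface text tells. Its arguments: {"type":"object","properties":{"rows":{"type":"array","items":{"type":"object","properties":{"rx":{"type":"number"},"ry":{"type":"number"},"rz":{"type":"number"},"x":{"type":"number"},"y":{"type":"number"},"z":{"type":"number"},"grip":{"type":"number"}}}}},"required":["rows"]}

```bash
ls; mkdir -p pics; cat > h.py <<'E'
import numpy as np,cv2
from rig import env,vision
def cam(n):
    m=vision.camera_model(n); p,d=vision.read_camera(n)
    return p,d,m
E
python3 - <<'E'
from h import *
s=env.read_state();print({k:np.round(v,3).tolist() for k,v in s.items()})
for n in("top","side","wrist"):
    p,d,m=cam(n);cv2.imwrite(f"pics/a_{n}.png",p[:,:,::-1]);print(n,m['vfov'],m['cx'],m['cy'],np.round(m['extrinsics'],3).tolist(),list(m)); np.savez(f"a_{n}.npz",p=p,d=d,E=m['extrinsics'],v=m['vfov'],cx=m['cx'],cy=m['cy'])
E
```

```text
pics
{'time': 0.0, 'joints': [1.137, 0.399, 0.045, 1.538, -0.019, 1.207, -0.051], 'qd': [0.001, -0.001, -0.001, 0.001, 0.002, 0.002, -0.0], 'tau': [0.0, -47.512, 1.365, -25.422, 0.012, 0.009, 0.0], 'ee_pos': [213.387, -613.316, 230.274], 'eef_rot': [0.118, -0.118, 0.698, -0.697], 'ft_force': [-0.023, 0.635, 0.732], 'torque': [0.036, 0.025, 0.002], 'width': 1.006}
top 55.248532680766985 319.79076501993137 204.56875963334187 [[-0.019, -0.976, 0.218, 243.694], [-1.0, 0.018, -0.007, -2.714], [0.003, -0.218, -0.976, 863.311], [0.0, 0.0, 0.0, 1.0]] ['vfov', 'cx', 'cy', 'extrinsics']
side 45.94856931454575 316.703600200938 199.16419021848935 [[-0.807, -0.453, 0.379, 39.246], [-0.591, 0.63, -0.504, 489.11], [-0.01, -0.631, -0.776, 828.277], [0.0, 0.0, 0.0, 1.0]] ['vfov', 'cx', 'cy', 'extrinsics']
wrist 71.37938458874972 316.8283839522687 190.9426465181196 [[0.329, -0.911, -0.249, 276.782], [-0.944, -0.317, -0.086, -591.431], [-0.001, 0.264, -0.965, 373.431], [0.0, 0.0, 0.0, 1.0]] ['vfov', 'cx', 'cy', 'extrinsics']
```

View pics/a_top.png

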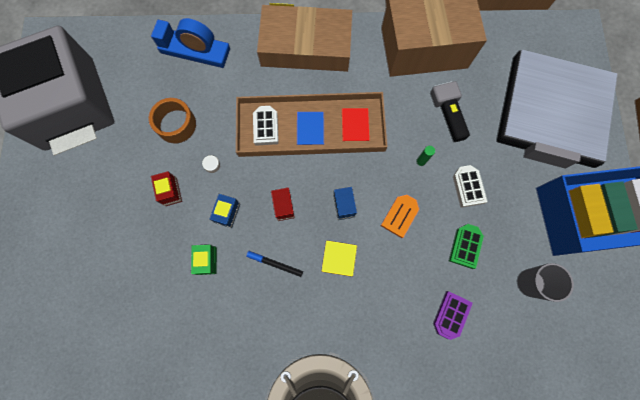

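View pics/a_side.png

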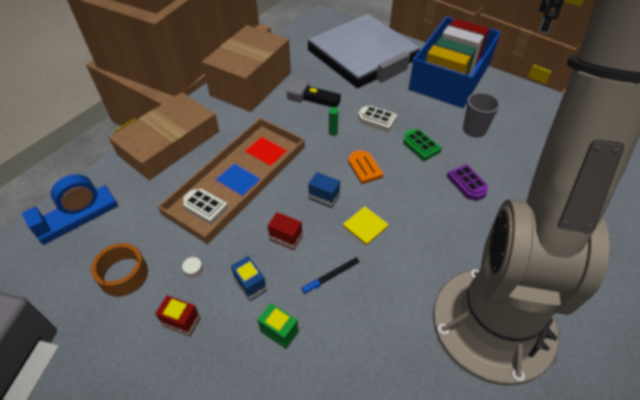

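View pics/a_wrist.png

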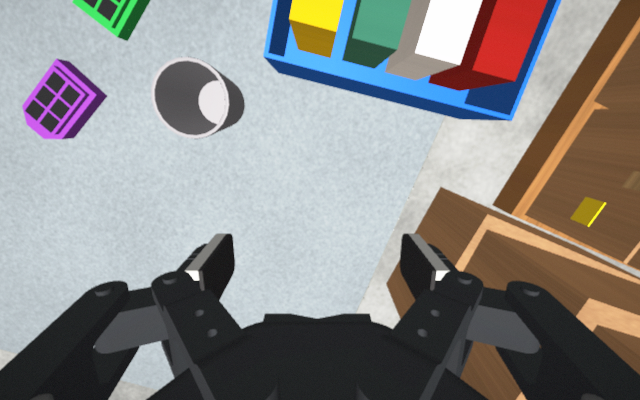

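The top view shows these candidates:
- **Red boxes:** labelled at (165,187), plain at (283,204).
- **Blue boxes:** labelled at (225,209), plain at (345,203), and a green look-alike at (202,259).
- **Trays:** white loose one at (470,186), green at (467,246), purple at (453,315).
- **Lid:** (401,215).
- **Carton:** base tray at (265,124), blue liner at (310,127), red liner at (356,124).

I'll confirm these in an enlarged crop and measure.

```bash
cat >> h.py <<'E'
def rays(px,m):
    f=200/np.tan(np.radians(m['vfov'])/2); px=np.atleast_2d(px).astype(float)
    r=np.c_[(px[:,0]-m['cx'])/f,(px[:,1]-m['cy'])/f,np.ones(len(px))]
    E=np.array(m['extrinsics']);return E[:3,3],r@E[:3,:3].T
def onz(px,m,z):
    o,r=rays(px,m);return (o+r*((z-o[2])/r[:,2])[:,None])[:,:2]
def proj(P,m):
    E=np.array(m['extrinsics']);f=200/np.tan(np.radians(m['vfov'])/2)
    c=(np.atleast_2d(P)-E[:3,3])@E[:3,:3];return np.c_[c[:,0]/c[:,2]*f+m['cx'],c[:,1]/c[:,2]*f+m['cy']]
def load(n):
    z=np.load(n);return z['p'],z['d'],dict(vfov=float(z['v']),cx=float(z['cx']),cy=float(z['cy']),extrinsics=z['E'])
def mask(p,h0,h1,s0=90,v0=50,s1=255,v1=255):
    hsv=cv2.cvtColor(p,cv2.COLOR_RGB2HSV);
    if h0<=h1: return cv2.inRange(hsv,(h0,s0,v0),(h1,s1,v1))
    return cv2.inRange(hsv,(h0,s0,v0),(180,s1,v1))|cv2.inRange(hsv,(0,s0,v0),(h1,s1,v1))
def rect(mk,roi,m,z):
    x0,y0,x1,y1=roi;k=np.zeros_like(mk);k[y0:y1,x0:x1]=mk[y0:y1,x0:x1]
    cs=cv2.findContours(k,cv2.RETR_EXTERNAL,cv2.CHAIN_APPROX_NONE)[0]
    c=max(cs,key=cv2.contourArea);w=onz(c[:,0],m,z).astype(np.float32)
    r=cv2.minAreaRect(w);b=cv2.boxPoints(r);e=b[1]-b[0];e2=b[2]-b[1]
    L=e if np.linalg.norm(e)>np.linalg.norm(e2) else e2
    a=np.degrees(np.arctan2(L[1],L[0]))%180
    M=cv2.moments(w.reshape(-1,1,2));cen=np.array([M['m10'],M['m01']])/M['m00']
    return dict(rc=np.round(r[0],1),size=np.round(sorted(r[1]),1),ang=round(float(a),1),cen=np.round(cen,1))
E
cat > m1.py <<'E'
from h import *
p,d,m=load('a_top.npz')
Y=mask(p,25,33,120,120);R=mask(p,172,8,120,50);B=mask(p,100,125,120,50);O=mask(p,8,20,150,150)
W=mask(p,0,180,0,200,40,255)
T=[('redlabel',Y,(140,165,185,210),55),('bluelabel',Y,(205,190,245,225),55),('redliner',R,(335,95,375,150),6),('blueliner',B,(290,100,330,150),6),('lid',O,(375,185,425,245),14),('tray',W,(445,155,495,215),20),('base',W,(245,95,285,150),24),('carton',mask(p,5,20,60,60)|R|B|W,(225,85,395,165),30)]
for n,k,r,z in T: print(n,rect(k,r,m,z))
E
python3 m1.py
python3 - <<'E'
from h import *
p,d,m=load('a_top.npz')
a=cv2.resize(p[85:235,140:500,::-1],None,fx=2.2,fy=2.2,interpolation=cv2.INTER_CUBIC);cv2.imwrite('pics/crop1.png',a)
E
```

```text
redlabel {'rc': array([473.3, 336.9]), 'size': array([29.3, 30.9]), 'ang': 105.8, 'cen': array([473.2, 336.9])}
bluelabel {'rc': array([419.8, 203.2]), 'size': array([29. , 29.1]), 'ang': 72.9, 'cen': array([419.7, 203.2])}
redliner {'rc': array([632.9, -98. ]), 'size': array([65.3, 83. ]), 'ang': 179.0, 'cen': array([632.6, -97.7])}
blueliner {'rc': array([624.4,  11.6]), 'size': array([63.1, 82.6]), 'ang': 179.0, 'cen': array([624.9,  11.9])}
lid {'rc': array([ 408.5, -193.1]), 'size': array([55.7, 92. ]), 'ang': 147.7, 'cen': array([ 406.7, -192.1])}
tray {'rc': array([ 473.1, -353.2]), 'size': array([55.5, 90.8]), 'ang': 8.7, 'cen': array([ 471.3, -353.5])}
base {'rc': array([629.1, 118.1]), 'size': array([54.7, 91. ]), 'ang': 1.1, 'cen': array([628.1, 117.9])}
carton {'rc': array([625.4,   9.8]), 'size': array([150.6, 349.8]), 'ang': 91.2, 'cen': array([625.5,  10. ])}
```

View pics/crop1.png

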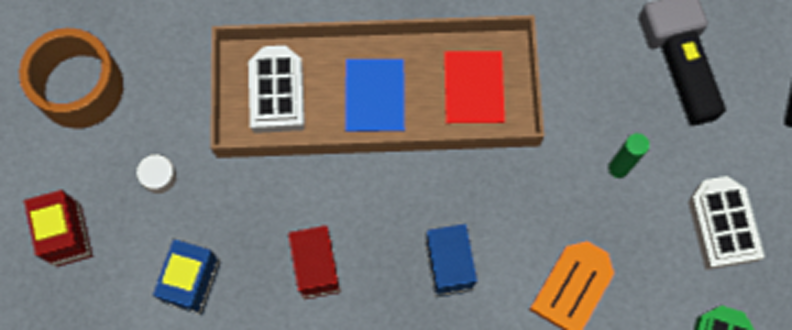

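The crop confirms it: the labelled red box is at far left, the labelled blue box beside it, and the plain ones are left alone. The white tray and the lid have their chamfers at the far (+x) end. Next, a motion helper.

```bash
cat >> h.py <<'E'
from scipy.spatial.transform import Rotation as Ro
def pose():
    s=env.read_state();q=s['eef_rot'];return np.array(s['ee_pos']),Ro.from_quat([q[1],q[2],q[3],q[0]]),s
def Rt(yaw):  # tool x along long axis dir (or reverse), y down
    c,sn=np.cos(np.radians(yaw)),np.sin(np.radians(yaw))
    x=np.array([c,sn,0]);y=np.array([0,0,-1.]);z=np.cross(x,y);return Ro.from_matrix(np.c_[x,y,z])
def plan(xyz,yaw):
    p,R,s=pose()
    sh=R.inv().apply(np.array(xyz)-p)/1000
    t=Rt(yaw); rv=(R.inv()*t).as_rotvec()
    print('t',round(s['time'],2),'shift',np.round(sh,4),'turn',np.round(rv,4),'rows>=',round(max(np.linalg.norm(sh)/.0417,np.degrees(np.linalg.norm(rv))/7.16),1))
def st():
    p,R,s=pose();M=R.as_matrix();print('t',round(s['time'],2),'p',np.round(p,1),'yaw',round(float(np.degrees(np.arctan2(M[1,0],M[0,0]))),2),'ydir',np.round(M[:,1],3),'F',np.round(s['ft_force'],1),'w',round(s['width'],3),'j',np.round(s['joints'],2))
E
python3 -c "
from h import *
st();plan((473,337,180),15.8);plan((473,337,180),195.8);plan((540,60,300),0);plan((540,60,300),180)
E=np.array(vision.camera_model('wrist')['extrinsics']);p,R,s=pose();print(R.inv().apply(E[:3,3]-p),R.inv().as_matrix()@E[:3,:3])"
```

```text
t 0.15 p [ 213.4 -613.4  230.5] yaw -160.81 ydir [-0.001  0.001 -1.   ] F [0.1 0.2 0.3] w 1.001 j [ 1.14  0.4   0.05  1.54 -0.02  1.21 -0.05]
t 0.15 shift [-0.5575  0.0517 -0.8122] turn [ 2.0000e-04 -3.0824e+00 -2.4000e-03] rows>= 24.7
t 0.15 shift [-0.5575  0.0517 -0.8122] turn [0.0015 0.0591 0.0001] rows>= 23.7
t 0.15 shift [-0.5297 -0.0687 -0.5288] turn [ 5.0000e-04 -2.8067e+00 -2.1000e-03] rows>= 22.5
t 0.15 shift [-0.5297 -0.0687 -0.5288] turn [1.500e-03 3.349e-01 3.000e-04] rows>= 18.0
[-6.70306467e+01 -1.43093143e+02 -1.22078162e-01] [[ 5.18210068e-05  9.64634263e-01  2.63591987e-01]
 [-1.14146670e-03 -2.63591758e-01  9.64633652e-01]
 [ 9.99999347e-01 -3.50869763e-04  1.08743830e-03]]
```

```bash
python3 -c "
from h import *
plan((565,10,240),180)"
```

```text
t 0.15 shift [-0.5369 -0.0088 -0.4733] turn [1.500e-03 3.349e-01 3.000e-04] rows>= 17.2
```

Emit:
{"name": "carry_out", "arguments": {"rows": [{"x": -0.24,"y": -0.02,"z": -0.21},{"x": -0.24,"y": -0.02,"z": -0.21},{"x": -0.24,"y": -0.02,"z": -0.21},{"x": -0.24,"y": -0.02,"z": -0.21},{"x": -0.24,"y": -0.02,"z": -0.21},{"x": -0.24,"y": -0.02,"z": -0.21},{"x": -0.24,"y": -0.02,"z": -0.21},{"x": -0.24,"y": -0.02,"z": -0.21}]}}

```text
schema error: expected keys rx, ry, rz, x, y, z, grip
```

```bash
python3 -c "
from h import *
st();plan((565,10,240),180)"
```

```text
t 0.15 p [ 213.4 -613.4  230.5] yaw -160.81 ydir [-0.001  0.001 -1.   ] F [0.1 0.2 0.3] w 1.001 j [ 1.14  0.4   0.05  1.54 -0.02  1.21 -0.05]
t 0.15 shift [-0.5369 -0.0088 -0.4733] turn [1.500e-03 3.349e-01 3.000e-04] rows>= 17.2
```

Emit:
{"name": "carry_out", "arguments": {"rows": [{"rx": 0,"ry": 0,"rz": 0,"x": -0.24,"y": -0.02,"z": -0.21,"grip": 0},{"rx": 0,"ry": 0,"rz": 0,"x": -0.24,"y": -0.02,"z": -0.21,"grip": 0},{"rx": 0,"ry": 0,"rz": 0,"x": -0.24,"y": -0.02,"z": -0.21,"grip": 0},{"rx": 0,"ry": 0,"rz": 0,"x": -0.24,"y": -0.02,"z": -0.21,"grip": 0},{"rx": 0,"ry": 0,"rz": 0,"x": -0.24,"y": -0.02,"z": -0.21,"grip": 0},{"rx": 0,"ry": 0,"rz": 0,"x": -0.24,"y": -0.02,"z": -0.21,"grip": 0},{"rx": 0,"ry": 0,"rz": 0,"x": -0.24,"y": -0.02,"z": -0.21,"grip": 0},{"rx": 0,"ry": 0,"rz": 0,"x": -0.24,"y": -0.02,"z": -0.21,"grip": 0}]}}

```text
time: 0.82
ee_pos: [373.3, -332.4, 251.5]
eef_rot: [0.12, -0.119, 0.697, -0.697]
ft_force: [0.4, 0.4, 0.3]
width: 1.0
```

```bash
python3 -c "
from h import *
st();plan((565,10,240),180)"
```

```text
t 0.82 p [ 373.3 -332.4  251.5] yaw -160.57 ydir [ 0.001  0.001 -1.   ] F [0.4 0.4 0.3] w 1.0 j [ 0.77  0.12 -0.13  1.86  0.02  1.17 -0.6 ]
t 0.82 shift [-0.2947  0.0121 -0.2591] turn [ 0.0009  0.3392 -0.0011] rows>= 9.4
```

Emit:
{"name": "carry_out", "arguments": {"rows": [{"rx": 0.001,"ry": 0.34,"rz": 0,"x": -0.295,"y": 0.012,"z": -0.259,"grip": 0},{"rx": 0.001,"ry": 0.34,"rz": 0,"x": -0.295,"y": 0.012,"z": -0.259,"grip": 0},{"rx": 0.001,"ry": 0.34,"rz": 0,"x": -0.295,"y": 0.012,"z": -0.259,"grip": 0},{"rx": 0.001,"ry": 0.34,"rz": 0,"x": -0.295,"y": 0.012,"z": -0.259,"grip": 0},{"rx": 0.001,"ry": 0.34,"rz": 0,"x": -0.295,"y": 0.012,"z": -0.259,"grip": 0},{"rx": 0.001,"ry": 0.34,"rz": 0,"x": -0.295,"y": 0.012,"z": -0.259,"grip": 0},{"rx": 0.001,"ry": 0.34,"rz": 0,"x": -0.295,"y": 0.012,"z": -0.259,"grip": 0},{"rx": 0.001,"ry": 0.34,"rz": 0,"x": -0.295,"y": 0.012,"z": -0.259,"grip": 0}]}}

```text
time: 1.48
ee_pos: [527.8, -59.6, 241.5]
eef_rot: [0.002, -0.002, -0.707, 0.708]
ft_force: [0.6, -0.2, 0.1]
width: 1.0
```

Emit:
{"name": "carry_out", "arguments": {"rows": [{"rx": 0,"ry": 0,"rz": 0,"x": -0.03,"y": 0.0,"z": -0.03,"grip": 0},{"rx": 0,"ry": 0,"rz": 0,"x": -0.03,"y": 0.0,"z": -0.03,"grip": 0}]}}

```text
time: 1.65
ee_pos: [561.5, -22.1, 241.5]
eef_rot: [0.004, -0.001, 0.709, -0.705]
ft_force: [0.6, 0.9, 1.0]
width: 1.002
```

```bash
cat > snap.py <<'E'
import sys
from h import *
n,out=sys.argv[1:3]
st()
p,d,m=cam(n);cv2.imwrite(f"pics/{out}.png",p[:,:,::-1]);np.savez(f"{out}.npz",p=p,d=d,E=m['extrinsics'],v=m['vfov'],cx=m['cx'],cy=m['cy'])
E
python3 snap.py wrist b1
```

```text
t 1.65 p [561.5 -22.1 241.5] yaw -179.62 ydir [ 0.004  0.005 -1.   ] F [0.6 0.9 1. ] w 1.002 j [ 0.3   0.25 -0.39  1.73  0.1   1.18 -1.69]
```

View pics/b1.png

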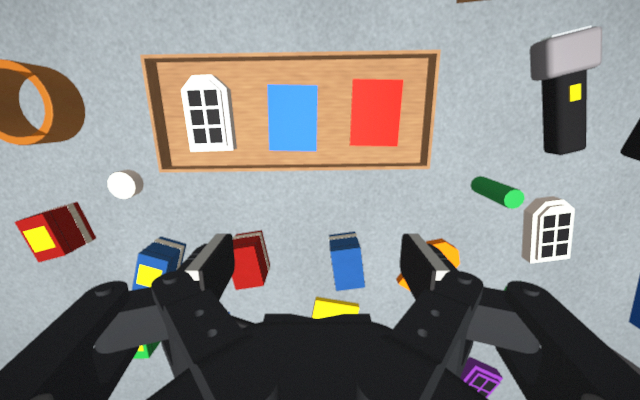

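The wrist view at (207,112), (293,118) and (377,113) shows the base tray and the blue and red liners in full. Measuring them now.

```bash
cat > m2.py <<'E'
import sys
from h import *
p,d,m=load(sys.argv[1])
R=mask(p,172,8,120,50);B=mask(p,95,125,100,50);W=mask(p,0,180,0,200,40,255)
print('red',rect(R,(340,65,415,155),m,6));print('blue',rect(B,(255,70,330,160),m,6))
for z in (22,28): print('base',rect(W,(175,65,245,158),m,z))
print([ (n,np.median(d[r])) for n,r in dict(a=(slice(110,120),slice(370,380))).items()])
print(proj([[629,118,28]],m))
E
python3 m2.py b1.npz
python3 - <<'E'
from h import *
p,d,m=load('b1.npz')
cv2.imwrite('pics/b1c.png',cv2.resize(p[50:175,140:440,::-1],None,fx=2.6,fy=2.6,interpolation=cv2.INTER_CUBIC))
E
```

```text
red {'rc': array([631.9, -97.2]), 'size': array([65. , 84.9]), 'ang': 179.5, 'cen': array([632. , -97.2])}
blue {'rc': array([624.7,  12.3]), 'size': array([63.7, 82.8]), 'ang': 0.3, 'cen': array([624.9,  11.8])}
base {'rc': array([629.7, 118.3]), 'size': array([57. , 92.9]), 'ang': 2.5, 'cen': array([627.7, 118.1])}
base {'rc': array([629.7, 116. ]), 'size': array([56.1, 91.4]), 'ang': 2.5, 'cen': array([627.7, 115.7])}
[('a', np.float32(364.44064))]
[[204.78350082 114.41458085]]
```

View pics/b1c.png

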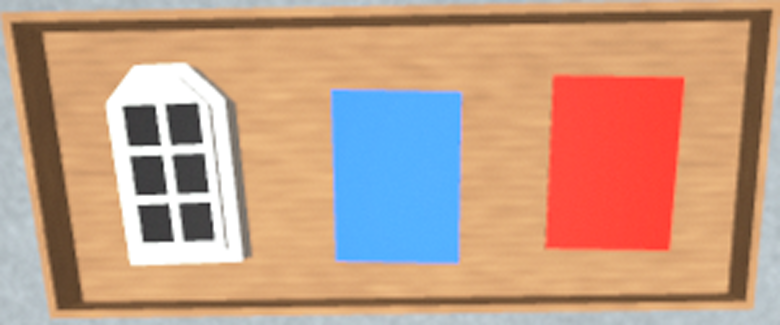

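Top and wrist views agree to about 1 mm on the liners. Next, I hover near the red labelled box for a close look.

```bash
python3 -c "
from h import *
plan((415,321,170),195.8)"
```

```text
t 1.7 shift [ 0.1433  0.0718 -0.3475] turn [ 0.0019 -0.2725 -0.0011] rows>= 9.2
```

Emit:
{"name": "carry_out", "arguments": {"rows": [{"rx": 0.002,"ry": -0.27,"rz": 0,"x": 0.143,"y": 0.072,"z": -0.347,"grip": 0},{"rx": 0.002,"ry": -0.27,"rz": 0,"x": 0.143,"y": 0.072,"z": -0.347,"grip": 0},{"rx": 0.002,"ry": -0.27,"rz": 0,"x": 0.143,"y": 0.072,"z": -0.347,"grip": 0},{"rx": 0.002,"ry": -0.27,"rz": 0,"x": 0.143,"y": 0.072,"z": -0.347,"grip": 0},{"rx": 0.002,"ry": -0.27,"rz": 0,"x": 0.143,"y": 0.072,"z": -0.347,"grip": 0},{"rx": 0.002,"ry": -0.27,"rz": 0,"x": 0.143,"y": 0.072,"z": -0.347,"grip": 0},{"rx": 0.002,"ry": -0.27,"rz": 0,"x": 0.143,"y": 0.072,"z": -0.347,"grip": 0},{"rx": 0.002,"ry": -0.27,"rz": 0,"x": 0.143,"y": 0.072,"z": -0.347,"grip": 0}]}}

```text
time: 2.37
ee_pos: [433.7, 271.5, 178.1]
eef_rot: [-0.093, 0.092, -0.699, 0.703]
ft_force: [0.5, 0.9, 0.0]
width: 0.997
```

Emit:
{"name": "carry_out", "arguments": {"rows": [{"rx": 0,"ry": 0,"rz": 0,"x": 0.02,"y": 0.0,"z": -0.037,"grip": 0},{"rx": 0,"ry": 0,"rz": 0,"x": 0.02,"y": 0.0,"z": -0.037,"grip": 0},{"rx": 0,"ry": 0,"rz": 0,"x": 0.02,"y": 0.0,"z": -0.037,"grip": 0}]}}

```text
time: 2.62
ee_pos: [403.6, 303.2, 178.2]
eef_rot: [-0.095, 0.095, -0.699, 0.702]
ft_force: [0.5, -0.7, -0.8]
width: 1.002
```

```bash
python3 snap.py wrist c1
```

```text
t 2.62 p [403.6 303.2 178.2] yaw -164.54 ydir [ 0.    -0.004 -1.   ] F [ 0.5 -0.7 -0.8] w 1.002 j [-0.16  0.24 -0.65  1.93  0.17  1.04 -2.19]
```

View pics/c1.png

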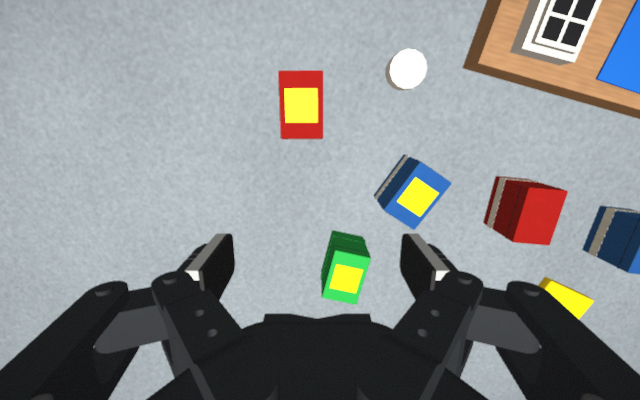

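The wrist view shows the red labelled box at (301,105), upright with its label, and the blue labelled box at (416,195). The green look-alike is at (346,275).

```bash
python3 - <<'E'
from h import *
p,d,m=load('c1.npz')
Y=mask(p,25,33,120,120)
print('red',rect(Y|mask(p,172,8,120,50),(265,60,340,150),m,55),rect(Y,(265,60,340,150),m,55))
print('blue',rect(Y,(390,170,445,220),m,55))
plan((473,337,60),195.8)
E
```

```text
red {'rc': array([472.3, 336.8]), 'size': array([39. , 58.6]), 'ang': 15.6, 'cen': array([472.4, 336.6])} {'rc': array([472.5, 337. ]), 'size': array([29.7, 30. ]), 'ang': 105.5, 'cen': array([472.6, 336.8])}
blue {'rc': array([418.8, 202.7]), 'size': array([29.8, 30. ]), 'ang': 72.2, 'cen': array([418.8, 202.7])}
t 2.67 shift [-0.0748  0.1181 -0.0172] turn [-0.0046 -0.01    0.0006] rows>= 3.4
```

Emit:
{"name": "carry_out", "arguments": {"rows": [{"rx": -0.005,"ry": -0.01,"rz": 0,"x": -0.075,"y": 0.06,"z": -0.017,"grip": 0},{"rx": -0.005,"ry": -0.01,"rz": 0,"x": -0.075,"y": 0.06,"z": -0.017,"grip": 0},{"rx": -0.005,"ry": -0.01,"rz": 0,"x": -0.075,"y": 0.06,"z": -0.017,"grip": 0},{"rx": -0.005,"ry": -0.01,"rz": 0,"x": -0.075,"y": 0.09,"z": -0.017,"grip": 0},{"rx": -0.005,"ry": -0.01,"rz": 0,"x": -0.075,"y": 0.09,"z": -0.017,"grip": 0}]}}

```text
time: 3.08
ee_pos: [473.2, 332.5, 83.0]
eef_rot: [-0.092, 0.098, -0.699, 0.702]
ft_force: [-1.2, -1.7, -0.8]
width: 0.996
```

```bash
python3 -c "
from h import *
st();plan((472.6,336.9,20),195.7)"
```

```text
t 3.08 p [473.2 332.5  83. ] yaw -164.54 ydir [-0.008 -0.005 -1.   ] F [-1.2 -1.7 -0.8] w 0.996 j [-0.23  0.48 -0.58  1.84  0.32  0.92 -2.26]
t 3.08 shift [-0.0012  0.063  -0.0046] turn [-0.0027 -0.0042  0.0091] rows>= 1.5
```

Emit:
{"name": "carry_out", "arguments": {"rows": [{"rx": 0,"ry": 0,"rz": 0.005,"x": -0.001,"y": 0.03,"z": -0.004,"grip": 0},{"rx": 0,"ry": 0,"rz": 0.005,"x": -0.001,"y": 0.063,"z": -0.004,"grip": 0},{"rx": 0,"ry": 0,"rz": 0.005,"x": -0.001,"y": 0.063,"z": -0.004,"grip": 0},{"rx": 0,"ry": 0,"rz": 0.005,"x": -0.001,"y": 0.063,"z": -0.004,"grip": 0}]}}

```text
time: 3.42
ee_pos: [473.1, 339.6, 24.8]
eef_rot: [-0.097, 0.096, -0.7, 0.701]
ft_force: [0.1, 0.6, 0.3]
width: 1.004
```

```bash
python3 -c "
from h import *
for i in range(3): st()
plan((472.6,336.9,20),195.7)"
```

```text
t 3.42 p [473.1 339.6  24.8] yaw -164.37 ydir [ 0.002 -0.    -1.   ] F [0.1 0.6 0.3] w 1.004 j [-0.28  0.56 -0.54  1.87  0.39  0.81 -2.32]
t 3.42 p [473.1 339.6  24.8] yaw -164.37 ydir [ 0.002 -0.    -1.   ] F [0.1 0.6 0.3] w 1.004 j [-0.28  0.56 -0.54  1.87  0.39  0.81 -2.32]
t 3.42 p [473.1 339.6  24.8] yaw -164.37 ydir [ 0.002 -0.    -1.   ] F [0.1 0.6 0.3] w 1.004 j [-0.28  0.56 -0.54  1.87  0.39  0.81 -2.32]
t 3.42 shift [0.0012 0.0048 0.0024] turn [-0.0006 -0.0012 -0.0016] rows>= 0.1
```

Emit:
{"name": "carry_out", "arguments": {"rows": [{"rx": 0,"ry": 0,"rz": 0,"x": 0.001,"y": 0.003,"z": 0.002,"grip": 0},{"rx": 0,"ry": 0,"rz": 0,"x": 0.001,"y": 0.003,"z": 0.002,"grip": 1},{"rx": 0,"ry": 0,"rz": 0,"x": 0.001,"y": 0.003,"z": 0.002,"grip": 1},{"rx": 0,"ry": 0,"rz": 0,"x": 0.001,"y": 0.003,"z": 0.002,"grip": 1},{"rx": 0,"ry": 0,"rz": 0,"x": 0.001,"y": 0.003,"z": 0.002,"grip": 1},{"rx": 0,"ry": 0,"rz": 0,"x": 0.001,"y": 0.003,"z": 0.002,"grip": 1},{"rx": 0,"ry": 0,"rz": 0,"x": 0.001,"y": 0.003,"z": 0.002,"grip": 1},{"rx": 0,"ry": 0,"rz": 0,"x": 0.001,"y": 0.003,"z": 0.002,"grip": 1}]}}

```text
time: 4.08
ee_pos: [473.8, 340.3, 23.6]
eef_rot: [0.099, -0.095, 0.701, -0.7]
ft_force: [0.1, -1.2, 6.8]
width: 0.459
```

```bash
python3 -c "
from h import *
st()
plan((472.6,336.9,20),195.7)"
```

```text
t 4.08 p [473.8 340.3  23.6] yaw -164.26 ydir [ 0.006  0.003 -1.   ] F [ 0.1 -1.2  6.8] w 0.459 j [-0.28  0.56 -0.54  1.87  0.4   0.81 -2.32]
t 4.08 shift [0.0021 0.0036 0.0029] turn [ 0.0017  0.0007 -0.0067] rows>= 0.1
```

Emit:
{"name": "carry_out", "arguments": {"rows": [{"rx": 0,"ry": 0,"rz": 0,"x": 0,"y": -0.1,"z": 0,"grip": 1},{"rx": 0,"ry": 0,"rz": 0,"x": 0,"y": -0.1,"z": 0,"grip": 1},{"rx": 0,"ry": 0,"rz": 0,"x": 0,"y": -0.1,"z": 0,"grip": 1},{"rx": 0,"ry": 0,"rz": 0,"x": 0,"y": -0.1,"z": 0,"grip": 1}]}}

```text
time: 4.42
ee_pos: [474.8, 342.4, 127.3]
eef_rot: [0.101, -0.092, 0.703, -0.698]
ft_force: [-0.2, 1.2, -1.1]
width: 0.459
```

```bash
python3 snap.py wrist c2; python3 -c "
from h import *
plan((632.3,-97.6,120),179.2)"
```

```text
t 4.42 p [474.8 342.4 127.3] yaw -164.25 ydir [ 0.012  0.009 -1.   ] F [-0.2  1.2 -1.1] w 0.459 j [-0.22  0.43 -0.61  1.81  0.29  0.98 -2.24]
t 4.47 shift [-0.0338  0.0032  0.4651] turn [ 0.0047  0.2888 -0.0086] rows>= 11.2
```

View pics/c2.png

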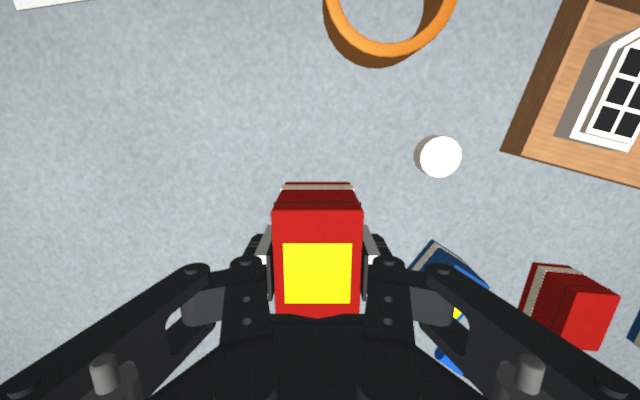

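The red box is held squarely, its label is visible at (317,273), and it is clear of the bench. Computing the in-hand offset.

```bash
cat > inhand.py <<'E'
import sys
from h import *
# usage: file roi(4) topz  tcpx tcpy tcpz yaw ; label
p,d,m=load(sys.argv[1]);roi=[int(v) for v in sys.argv[2:6]];z,x,y,yaw=[float(v) for v in sys.argv[6:10]]
r=rect(mask(p,25,33,120,120),roi,m,z);print(r)
dv=np.array(r['rc'])-[x,y];c,s=np.cos(np.radians(yaw)),np.sin(np.radians(yaw))
print('offset in tool x,z(=-? lateral):',dv@[c,s],dv@[-s,c])
cy=roi;print('depth',np.median(d[roi[1]+20:roi[3]-20,roi[0]+20:roi[2]-20]),)
E
python3 inhand.py c2.npz 275 235 360 310 158.5 474.8 342.4 -164.25
python3 - <<'E'
from h import *
p,d,m=load('c2.npz');o,r=rays([[317,273]],m);print(o+r*d[273,317])
E
```

```text
{'rc': array([472.3, 341.5]), 'size': array([29.9, 30.5]), 'ang': 105.9, 'cen': array([472.3, 341.5])}
offset in tool x,z(=-? lateral): 2.650434496012679 0.18760858814557527
depth 124.8016
[[472.9078817  341.64345496 159.18315162]]
```

Emit:
{"name": "carry_out", "arguments": {"rows": [{"rx": 0.004,"ry": 0.288,"rz": -0.008,"x": -0.036,"y": 0.0,"z": 0.465,"grip": 1},{"rx": 0.004,"ry": 0.288,"rz": -0.008,"x": -0.036,"y": 0.0,"z": 0.465,"grip": 1},{"rx": 0.004,"ry": 0.288,"rz": -0.008,"x": -0.036,"y": 0.0,"z": 0.465,"grip": 1},{"rx": 0.004,"ry": 0.288,"rz": -0.008,"x": -0.036,"y": 0.0,"z": 0.465,"grip": 1},{"rx": 0.004,"ry": 0.288,"rz": -0.008,"x": -0.036,"y": 0.0,"z": 0.465,"grip": 1},{"rx": 0.004,"ry": 0.288,"rz": -0.008,"x": -0.036,"y": 0.0,"z": 0.465,"grip": 1},{"rx": 0.004,"ry": 0.288,"rz": -0.008,"x": -0.036,"y": 0.0,"z": 0.465,"grip": 1},{"rx": 0.004,"ry": 0.288,"rz": -0.008,"x": -0.036,"y": 0.0,"z": 0.465,"grip": 1}]}}

```text
time: 5.13
ee_pos: [585.9, 24.4, 119.4]
eef_rot: [0.007, -0.002, -0.706, 0.708]
ft_force: [0.8, 0.8, -1.0]
width: 0.459
```

```bash
python3 -c "
from h import *
st();plan((634.9,-97.5,110),179.2)"
```

```text
t 5.13 p [585.9  24.4 119.4] yaw 179.26 ydir [-0.008 -0.002 -1.   ] F [ 0.8  0.8 -1. ] w 0.459 j [ 0.23  0.43 -0.44  1.79  0.22  0.98 -1.88]
t 5.13 shift [-0.0506  0.0093  0.1213] turn [-0.0025  0.001   0.0076] rows>= 3.2
```

Emit:
{"name": "carry_out", "arguments": {"rows": [{"rx": 0,"ry": 0,"rz": 0,"x": -0.046,"y": 0.01,"z": 0.108,"grip": 1},{"rx": 0,"ry": 0,"rz": 0,"x": -0.046,"y": 0.01,"z": 0.108,"grip": 1},{"rx": 0,"ry": 0,"rz": 0,"x": -0.046,"y": 0.01,"z": 0.108,"grip": 1},{"rx": 0,"ry": 0,"rz": 0,"x": -0.046,"y": 0.01,"z": 0.108,"grip": 1},{"rx": 0,"ry": 0,"rz": 0,"x": -0.046,"y": 0.01,"z": 0.108,"grip": 1},{"rx": 0,"ry": 0,"rz": 0,"x": -0.046,"y": 0.01,"z": 0.108,"grip": 1}]}}

```text
time: 5.63
ee_pos: [630.3, -81.1, 109.5]
eef_rot: [0.007, -0.002, -0.707, 0.707]
ft_force: [0.3, 0.1, -1.7]
width: 0.458
```

```bash
python3 -c "
from h import *
st();plan((634.9,-97.5,110),179.2)"
```

```text
t 5.63 p [630.3 -81.1 109.5] yaw 179.25 ydir [-0.008 -0.    -1.   ] F [ 0.3  0.1 -1.7] w 0.458 j [ 0.36  0.51 -0.4   1.68  0.23  1.   -1.71]
t 5.63 shift [-0.0048 -0.0005  0.0163] turn [-0.0006  0.0008  0.0076] rows>= 0.4
```

Emit:
{"name": "carry_out", "arguments": {"rows": [{"rx": 0,"ry": 0,"rz": 0.008,"x": -0.005,"y": 0.03,"z": 0.016,"grip": 1},{"rx": 0,"ry": 0,"rz": 0.008,"x": -0.005,"y": 0.05,"z": 0.016,"grip": 1},{"rx": 0,"ry": 0,"rz": 0.008,"x": -0.005,"y": 0.05,"z": 0.016,"grip": 1},{"rx": 0,"ry": 0,"rz": 0.008,"x": -0.005,"y": 0.05,"z": 0.016,"grip": 1}]}}

```text
time: 5.97
ee_pos: [634.7, -95.5, 60.3]
eef_rot: [0.004, -0.004, -0.707, 0.707]
ft_force: [0.3, -0.0, -1.8]
width: 0.46
```

```bash
python3 snap.py wrist c3; python3 -c "
from h import *
plan((634.9,-97.5,31),179.2)"
```

```text
t 5.97 p [634.7 -95.5  60.3] yaw 179.41 ydir [ 0. -0. -1.] F [ 0.3 -0.  -1.8] w 0.46 j [ 0.36  0.57 -0.39  1.7   0.26  0.91 -1.71]
t 6.02 shift [0.0016 0.0309 0.002 ] turn [-0.0005  0.0037 -0.004 ] rows>= 0.7
```

View pics/c3.png

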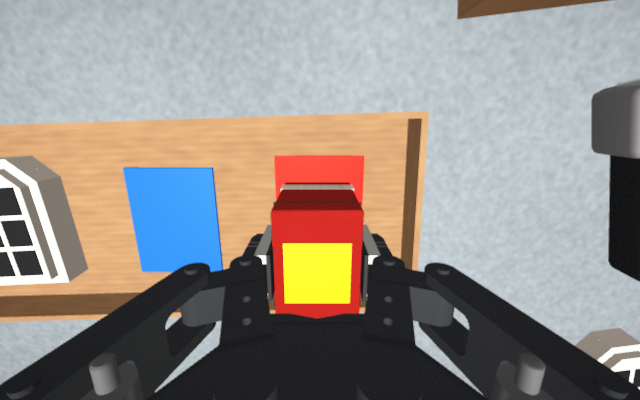

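```bash
python3 - <<'E'
from h import *
p,d,m=load('c3.npz')
R=mask(p,172,8,120,50)
for r in (157,165,175):
    c=np.where(R[r,250:400])[0]+250; print(r,c.min(),c.max(),onz([[c.min()-.5,r],[c.max()+.5,r]],m,6))
c=np.where(R[100:200,300])[0]+100;print(c.min(),onz([[300,c.min()-.5],[340,np.where(R[100:200,340])[0].min()+99.5]],m,6))
E
python3 inhand.py c3.npz 275 235 360 310 91.7 634.7 -95.5 179.4
```

```text
157 274 364 [[ 673.2498631   -65.10242579]
 [ 672.56413893 -129.81764438]]
165 274 363 [[ 667.50302798  -64.80748675]
 [ 666.81732413 -129.29970607]]
175 275 363 [[ 660.18724612  -65.15561018]
 [ 659.499653   -129.54578227]]
155 [[ 674.82899352  -83.98938909]
 [ 673.81769708 -112.37686813]]
{'rc': array([632.6, -95.4]), 'size': array([30.1, 30.4]), 'ang': 89.3, 'cen': array([632.6, -95.4])}
offset in tool x,z(=-? lateral): 2.100932034079223 -0.0780037702924293
depth 124.82351
```

Emit:
{"name": "carry_out", "arguments": {"rows": [{"rx": 0,"ry": 0.003,"rz": 0,"x": 0,"y": 0.015,"z": 0.002,"grip": 1},{"rx": 0,"ry": 0.003,"rz": 0,"x": 0,"y": 0.03,"z": 0.002,"grip": 1},{"rx": 0,"ry": 0.003,"rz": 0,"x": 0,"y": 0.03,"z": 0.002,"grip": 1},{"rx": 0,"ry": 0.003,"rz": 0,"x": 0,"y": 0.03,"z": 0.002,"grip": 1}]}}

```text
time: 6.35
ee_pos: [637.0, -98.8, 32.7]
eef_rot: [0.003, -0.007, -0.707, 0.708]
ft_force: [0.6, 0.8, -0.8]
width: 0.456
```

```bash
python3 -c "
from h import *
st()"
```

```text
t 6.35 p [637.  -98.8  32.7] yaw 179.16 ydir [ 0.005 -0.001 -1.   ] F [ 0.6  0.8 -0.8] w 0.456 j [ 0.36  0.61 -0.37  1.72  0.28  0.86 -1.72]
```

```bash
python3 snap.py wrist c4;python3 inhand.py c4.npz 275 235 360 310 63.5 637 -98.8 179.2;python3 -c "
from h import *
st()"
```

```text
t 6.35 p [637.  -98.8  32.7] yaw 179.16 ydir [ 0.005 -0.001 -1.   ] F [ 0.6  0.8 -0.8] w 0.456 j [ 0.36  0.61 -0.37  1.72  0.28  0.86 -1.72]
{'rc': array([634.3, -98.6]), 'size': array([30.1, 30.6]), 'ang': 89.1, 'cen': array([634.3, -98.5])}
offset in tool x,z(=-? lateral): 2.7025292508929963 -0.16228261788617043
depth 124.75933
t 6.4 p [637.6 -98.9  33.3] yaw 179.15 ydir [ 0.007 -0.002 -1.   ] F [-0.7 -0.4  0.1] w 0.459 j [ 0.36  0.61 -0.37  1.72  0.28  0.86 -1.72]
```

Emit:
{"name": "carry_out", "arguments": {"rows": [{"rx": 0,"ry": 0,"rz": -0.006,"x": 0.002,"y": 0.001,"z": -0.001,"grip": 1},{"rx": 0,"ry": 0,"rz": -0.006,"x": 0.002,"y": 0.002,"z": -0.001,"grip": 1},{"rx": 0,"ry": 0,"rz": -0.006,"x": 0.002,"y": 0.002,"z": -0.001,"grip": 1}]}}

```text
time: 6.65
ee_pos: [635.2, -98.7, 30.6]
eef_rot: [0.006, -0.005, -0.706, 0.708]
ft_force: [0.2, -0.8, -2.5]
width: 0.461
```

```bash
python3 snap.py wrist c5;python3 inhand.py c5.npz 275 235 360 310 62.5 637 -98.8 179.2;python3 -c "
from h import *
st()"
```

```text
t 6.65 p [635.2 -98.7  30.6] yaw 179.1 ydir [-0.    -0.002 -1.   ] F [ 0.2 -0.8 -2.5] w 0.461 j [ 0.36  0.61 -0.37  1.72  0.28  0.86 -1.72]
{'rc': array([633.3, -98.5]), 'size': array([29.9, 30.3]), 'ang': 89.0, 'cen': array([633.3, -98.5])}
offset in tool x,z(=-? lateral): 3.7038279929362146 -0.24831068994794978
depth 124.8058
t 6.7 p [635.  -98.9  30.4] yaw 179.09 ydir [-0.001 -0.002 -1.   ] F [ 1.1  0.  -2.3] w 0.458 j [ 0.36  0.61 -0.37  1.72  0.28  0.86 -1.72]
```

Emit:
{"name": "carry_out", "arguments": {"rows": [{"rx": 0,"ry": 0,"rz": 0,"x": 0.001,"y": 0,"z": -0.001,"grip": 1},{"rx": 0,"ry": 0,"rz": 0,"x": 0.001,"y": 0.001,"z": -0.001,"grip": 1},{"rx": 0,"ry": 0,"rz": 0,"x": 0.001,"y": 0.001,"z": -0.001,"grip": 1},{"rx": 0,"ry": 0,"rz": 0,"x": 0.001,"y": 0.001,"z": -0.001,"grip": 0.4},{"rx": 0,"ry": 0,"rz": 0,"x": 0.001,"y": 0.001,"z": -0.001,"grip": 0},{"rx": 0,"ry": 0,"rz": 0,"x": 0.001,"y": 0.001,"z": -0.001,"grip": 0},{"rx": 0,"ry": 0,"rz": 0,"x": 0.001,"y": 0.001,"z": -0.001,"grip": 0},{"rx": 0,"ry": 0,"rz": 0,"x": 0.001,"y": 0.001,"z": -0.001,"grip": 0}]}}

```text
time: 7.37
ee_pos: [633.7, -98.1, 28.7]
eef_rot: [0.006, -0.005, -0.706, 0.708]
ft_force: [-0.6, -1.4, -0.5]
width: 0.999
```

Emit:
{"name": "carry_out", "arguments": {"rows": [{"rx": 0,"ry": 0,"rz": 0,"x": 0,"y": -0.04,"z": 0,"grip": 0},{"rx": 0,"ry": 0,"rz": 0,"x": 0,"y": -0.08,"z": 0,"grip": 0},{"rx": 0,"ry": 0,"rz": 0,"x": 0.03,"y": -0.1,"z": 0,"grip": 0},{"rx": 0,"ry": 0,"rz": 0,"x": 0.05,"y": -0.1,"z": 0,"grip": 0},{"rx": 0,"ry": 0,"rz": 0,"x": 0.05,"y": -0.1,"z": 0,"grip": 0}]}}

```text
time: 7.78
ee_pos: [581.1, -97.4, 130.4]
eef_rot: [0.007, -0.005, -0.706, 0.708]
ft_force: [-0.9, -0.0, -1.1]
width: 0.998
```

```bash
python3 snap.py wrist c6; python3 -c "
from h import *
plan((361,220,170),162.6)"
```

```text
t 7.78 p [581.1 -97.4 130.4] yaw 179.05 ydir [-0.002 -0.004 -1.   ] F [-0.9 -0.  -1.1] w 0.998 j [ 0.42  0.41 -0.42  1.78  0.2   0.99 -1.67]
t 7.83 shift [ 0.2268 -0.0411 -0.3136] turn [-0.0032  0.2871  0.001 ] rows>= 9.3
```

View pics/c6.png

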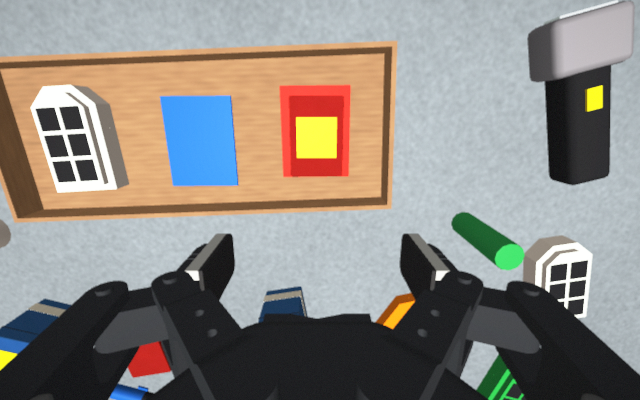

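```bash
python3 - <<'E'
from h import *
p,d,m=load('c6.npz')
print('label',rect(mask(p,25,33,120,120),(285,105,350,170),m,61))
R=mask(p,172,8,120,50)|mask(p,25,33,120,120)
print('liner',rect(R,(270,75,360,185),m,6))
print('blue',rect(mask(p,95,125,100,50),(155,85,245,195),m,6))
W=mask(p,0,180,0,200,40,255)
E
```

```text
label {'rc': array([631.7, -97.9]), 'size': array([29.6, 30.5]), 'ang': 89.0, 'cen': array([631.7, -97.9])}
liner {'rc': array([632.1, -97. ]), 'size': array([64.8, 84.7]), 'ang': 179.5, 'cen': array([632.1, -96.9])}
blue {'rc': array([624.7,  11.8]), 'size': array([64.2, 83.5]), 'ang': 179.5, 'cen': array([624.9,  11.9])}
```

Red box is placed within 1 mm and square. Next is the blue labelled box.

```bash
python3 -c "
from h import *
plan((419,203,130),162.6)"
```

```text
t 7.83 shift [ 0.1685 -0.0011 -0.2977] turn [-0.0032  0.2871  0.001 ] rows>= 8.2
```

Emit:
{"name": "carry_out", "arguments": {"rows": [{"rx": -0.003,"ry": 0.287,"rz": 0,"x": 0.168,"y": 0,"z": -0.298,"grip": 0},{"rx": -0.003,"ry": 0.287,"rz": 0,"x": 0.168,"y": 0,"z": -0.298,"grip": 0},{"rx": -0.003,"ry": 0.287,"rz": 0,"x": 0.168,"y": 0,"z": -0.298,"grip": 0},{"rx": -0.003,"ry": 0.287,"rz": 0,"x": 0.168,"y": 0,"z": -0.298,"grip": 0},{"rx": -0.003,"ry": 0.287,"rz": 0,"x": 0.168,"y": 0,"z": -0.298,"grip": 0},{"rx": -0.003,"ry": 0.287,"rz": 0,"x": 0.168,"y": 0,"z": -0.298,"grip": 0},{"rx": -0.003,"ry": 0.287,"rz": 0,"x": 0.168,"y": 0,"z": -0.298,"grip": 0},{"rx": -0.003,"ry": 0.287,"rz": 0,"x": 0.168,"y": 0,"z": -0.298,"grip": 0}]}}

```text
time: 8.5
ee_pos: [424.2, 197.9, 128.3]
eef_rot: [-0.107, 0.106, 0.7, -0.698]
ft_force: [1.3, 1.0, 0.0]
width: 0.998
```

```bash
python3 -c "
from h import *
st();plan((419.2,203,130),162.6)"
```

```text
t 8.5 p [424.2 197.9 128.3] yaw 162.63 ydir [-0.001  0.002 -1.   ] F [1.3 1.  0. ] w 0.998 j [-0.04  0.22 -0.55  2.06  0.14  0.9  -2.54]
t 8.5 shift [ 0.0062 -0.0017 -0.0034] turn [0.0013 0.0005 0.0012] rows>= 0.2
```

Emit:
{"name": "carry_out", "arguments": {"rows": [{"rx": 0,"ry": 0,"rz": 0,"x": 0.002,"y": 0.03,"z": -0.002,"grip": 0},{"rx": 0,"ry": 0,"rz": 0,"x": 0.002,"y": 0.04,"z": -0.002,"grip": 0},{"rx": 0,"ry": 0,"rz": 0,"x": 0.002,"y": 0.04,"z": -0.002,"grip": 0}]}}

```text
time: 8.75
ee_pos: [421.6, 198.0, 86.1]
eef_rot: [0.108, -0.104, -0.698, 0.7]
ft_force: [0.2, -0.2, -0.1]
width: 1.002
```

```bash
python3 snap.py wrist d1; python3 -c "
from h import *
st();plan((419.2,203,20),162.6)"
```

```text
t 8.75 p [421.6 198.   86.1] yaw 162.73 ydir [-0.006 -0.001 -1.   ] F [ 0.2 -0.2 -0.1] w 1.002 j [-0.06  0.29 -0.53  2.1   0.19  0.81 -2.59]
t 8.8 p [423.  197.7  87.3] yaw 162.61 ydir [-0.004 -0.    -1.   ] F [0.4 0.2 0.5] w 1.0 j [-0.06  0.28 -0.53  2.1   0.19  0.81 -2.59]
t 8.8 shift [ 0.005   0.0673 -0.004 ] turn [-0.0014  0.0002  0.0039] rows>= 1.6
```

View pics/d1.png

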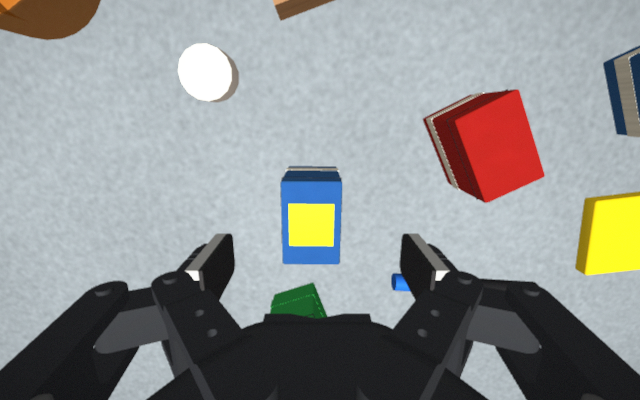

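Directly below the open jaws is the blue box with its label, at (312,222). Descending.

```bash
python3 -c "
from h import *
p,d,m=load('d1.npz');print(rect(mask(p,25,33,120,120),(280,195,345,255),m,55))
g=mask(p,40,85,80,20);print(np.argwhere(g[270:330,250:400]).max(0),onz([[300,285],[345,318]],m,55))"
```

```text
{'rc': array([418.7, 203.3]), 'size': array([29.5, 29.9]), 'ang': 72.6, 'cen': array([418.7, 203.3])}
[48 76] [[376.98291278 224.60779108]
 [340.30527265 201.50162407]]
```

Emit:
{"name": "carry_out", "arguments": {"rows": [{"rx": 0,"ry": 0,"rz": 0.004,"x": 0.005,"y": 0.03,"z": -0.004,"grip": 0},{"rx": 0,"ry": 0,"rz": 0.004,"x": 0.005,"y": 0.064,"z": -0.004,"grip": 0},{"rx": 0,"ry": 0,"rz": 0.004,"x": 0.005,"y": 0.064,"z": -0.004,"grip": 0},{"rx": 0,"ry": 0,"rz": 0.004,"x": 0.005,"y": 0.064,"z": -0.004,"grip": 0}]}}

```text
time: 9.13
ee_pos: [419.8, 202.5, 24.2]
eef_rot: [0.107, -0.108, -0.698, 0.699]
ft_force: [0.9, -0.0, 0.1]
width: 1.0
```

```bash
python3 -c "
from h import *
st();plan((419,203,22),162.6)"
```

```text
t 9.13 p [419.8 202.5  24.2] yaw 162.51 ydir [ 0.    -0.002 -1.   ] F [ 0.9 -0.   0.1] w 1.0 j [-0.12  0.39 -0.49  2.14  0.29  0.67 -2.69]
t 9.13 shift [ 0.0009  0.0022 -0.0002] turn [-0.0014 -0.0015 -0.0007] rows>= 0.1
```

Good. Close and lift.

Emit:
{"name": "carry_out", "arguments": {"rows": [{"rx": 0,"ry": 0,"rz": 0,"x": 0.001,"y": 0.002,"z": 0,"grip": 1},{"rx": 0,"ry": 0,"rz": 0,"x": 0.001,"y": 0.002,"z": 0,"grip": 1},{"rx": 0,"ry": 0,"rz": 0,"x": 0.001,"y": 0.002,"z": 0,"grip": 1},{"rx": 0,"ry": 0,"rz": 0,"x": 0.001,"y": 0.002,"z": 0,"grip": 1},{"rx": 0,"ry": 0,"rz": 0,"x": 0.001,"y": 0.002,"z": 0,"grip": 1},{"rx": 0,"ry": 0,"rz": 0,"x": 0.001,"y": 0.002,"z": 0,"grip": 1},{"rx": 0,"ry": 0,"rz": 0,"x": 0.001,"y": 0.002,"z": 0,"grip": 1}]}}

```text
time: 9.72
ee_pos: [420.2, 204.4, 24.1]
eef_rot: [-0.105, 0.109, 0.699, -0.699]
ft_force: [-1.4, -1.2, 7.1]
width: 0.461
```

Emit:
{"name": "carry_out", "arguments": {"rows": [{"rx": 0,"ry": 0,"rz": 0,"x": 0,"y": -0.1,"z": 0,"grip": 1},{"rx": 0,"ry": 0,"rz": 0,"x": 0,"y": -0.1,"z": 0,"grip": 1},{"rx": 0,"ry": 0,"rz": 0,"x": 0,"y": -0.1,"z": 0,"grip": 1},{"rx": 0,"ry": 0,"rz": 0,"x": 0,"y": -0.1,"z": 0,"grip": 1}]}}

```text
time: 10.05
ee_pos: [421.8, 206.0, 127.3]
eef_rot: [-0.103, 0.111, 0.701, -0.697]
ft_force: [1.8, 0.5, -2.2]
width: 0.456
```

```bash
python3 -c "
from h import *
st();plan((626.5,12,115),179.6)"
```

```text
t 10.05 p [421.8 206.  127.3] yaw 162.61 ydir [ 0.012  0.003 -1.   ] F [ 1.8  0.5 -2.2] w 0.456 j [-0.05  0.22 -0.56  2.07  0.16  0.88 -2.57]
t 10.05 shift [-0.2532  0.0141  0.1241] turn [ 0.0053 -0.2964 -0.0116] rows>= 6.8
```

Emit:
{"name": "carry_out", "arguments": {"rows": [{"rx": 0.003,"ry": -0.296,"rz": -0.01,"x": -0.253,"y": 0.01,"z": 0.124,"grip": 1},{"rx": 0.003,"ry": -0.296,"rz": -0.01,"x": -0.253,"y": 0.01,"z": 0.124,"grip": 1},{"rx": 0.003,"ry": -0.296,"rz": -0.01,"x": -0.253,"y": 0.01,"z": 0.124,"grip": 1},{"rx": 0.003,"ry": -0.296,"rz": -0.01,"x": -0.253,"y": 0.01,"z": 0.124,"grip": 1},{"rx": 0.003,"ry": -0.296,"rz": -0.01,"x": -0.253,"y": 0.01,"z": 0.124,"grip": 1},{"rx": 0.003,"ry": -0.296,"rz": -0.01,"x": -0.253,"y": 0.01,"z": 0.124,"grip": 1},{"rx": 0.003,"ry": -0.296,"rz": -0.01,"x": -0.253,"y": 0.01,"z": 0.124,"grip": 1},{"rx": 0.003,"ry": -0.296,"rz": -0.01,"x": -0.253,"y": 0.01,"z": 0.124,"grip": 1}]}}

```text
time: 10.72
ee_pos: [627.3, 0.7, 111.2]
eef_rot: [0.008, -0.005, -0.705, 0.709]
ft_force: [0.2, -1.4, -2.2]
width: 0.456
```

```bash
python3 -c "
from h import *
st();plan((626.5,12,60),179.6)"
```

```text
t 10.72 p [627.3   0.7 111.2] yaw 178.97 ydir [-0.005 -0.006 -1.   ] F [ 0.2 -1.4 -2.2] w 0.456 j [ 0.26  0.5  -0.45  1.7   0.26  1.   -1.87]
t 10.72 shift [ 0.0007  0.0512 -0.0116] turn [-0.0064 -0.011   0.0052] rows>= 1.3
```

Emit:
{"name": "carry_out", "arguments": {"rows": [{"rx": -0.004,"ry": -0.006,"rz": 0.004,"x": 0.001,"y": 0.03,"z": -0.01,"grip": 1},{"rx": -0.004,"ry": -0.006,"rz": 0.004,"x": 0.001,"y": 0.051,"z": -0.01,"grip": 1},{"rx": -0.004,"ry": -0.006,"rz": 0.004,"x": 0.001,"y": 0.051,"z": -0.01,"grip": 1},{"rx": -0.004,"ry": -0.006,"rz": 0.004,"x": 0.001,"y": 0.051,"z": -0.01,"grip": 1}]}}

```text
time: 11.05
ee_pos: [619.7, 20.1, 60.2]
eef_rot: [-0.003, -0.003, 0.708, -0.706]
ft_force: [0.5, 0.5, -1.3]
width: 0.457
```

```bash
python3 snap.py wrist d2; cat > lab.py <<'E'
import sys
from h import *
p,d,m=load(sys.argv[1]);z=float(sys.argv[2])
print('label',rect(mask(p,25,33,120,120),(275,235,360,310),m,z))
st()
E
python3 lab.py d2.npz 92.4
```

```text
t 11.05 p [619.7  20.1  60.2] yaw 179.97 ydir [-0.008  0.002 -1.   ] F [ 0.5  0.5 -1.3] w 0.457 j [ 0.23  0.55 -0.44  1.75  0.29  0.91 -1.91]
label {'rc': array([619.8,  20.2]), 'size': array([29.8, 29.8]), 'ang': 0.0, 'cen': array([619.8,  20.2])}
t 11.1 p [621.4  20.2  61.9] yaw 179.95 ydir [-0.004  0.002 -1.   ] F [ 0.5 -1.  -1.7] w 0.462 j [ 0.23  0.55 -0.44  1.75  0.29  0.91 -1.91]
```

View pics/d2.png

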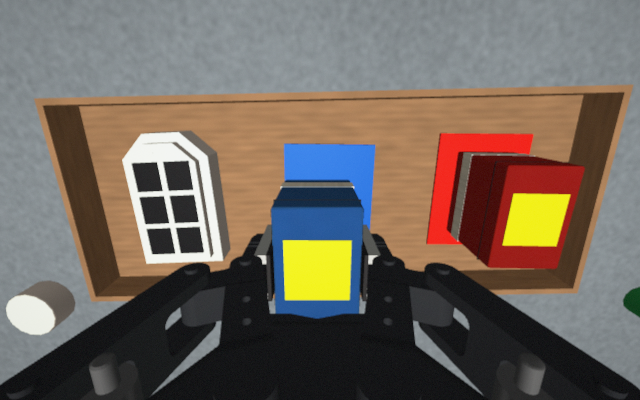

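The blue box is held squarely, label at (317,270), above the blue liner but about 8 mm to its left. Correcting that.

Emit:
{"name": "carry_out", "arguments": {"rows": [{"rx": 0,"ry": 0.006,"rz": 0.003,"x": -0.004,"y": 0.01,"z": 0.008,"grip": 1},{"rx": 0,"ry": 0.006,"rz": 0.003,"x": -0.004,"y": 0.02,"z": 0.008,"grip": 1},{"rx": 0,"ry": 0.006,"rz": 0.003,"x": -0.004,"y": 0.02,"z": 0.008,"grip": 1},{"rx": 0,"ry": 0.006,"rz": 0.003,"x": -0.004,"y": 0.02,"z": 0.008,"grip": 1},{"rx": 0,"ry": 0.006,"rz": 0.003,"x": -0.004,"y": 0.02,"z": 0.008,"grip": 1}]}}

```text
time: 11.52
ee_pos: [625.9, 12.4, 42.3]
eef_rot: [-0.003, 0.003, 0.708, -0.706]
ft_force: [-0.7, -0.1, -1.1]
width: 0.458
```

```bash
python3 snap.py wrist d3; 
python3 lab.py d3.npz 72
```

```text
t 11.52 p [625.9  12.4  42.3] yaw 179.58 ydir [-0.     0.003 -1.   ] F [-0.7 -0.1 -1.1] w 0.458 j [ 0.23  0.58 -0.43  1.75  0.3   0.87 -1.91]
label {'rc': array([624.2,  12.5]), 'size': array([30.3, 30.4]), 'ang': 89.6, 'cen': array([624.2,  12.5])}
t 11.57 p [626.   12.5  42.5] yaw 179.6 ydir [ 0.     0.003 -1.   ] F [ 0.2  1.4 -2.2] w 0.457 j [ 0.23  0.58 -0.43  1.75  0.3   0.87 -1.91]
```

Emit:
{"name": "carry_out", "arguments": {"rows": [{"rx": 0,"ry": 0,"rz": 0,"x": 0,"y": 0.006,"z": 0.001,"grip": 1},{"rx": 0,"ry": 0,"rz": 0,"x": 0,"y": 0.012,"z": 0.001,"grip": 1},{"rx": 0,"ry": 0,"rz": 0,"x": 0,"y": 0.012,"z": 0.001,"grip": 1},{"rx": 0,"ry": 0,"rz": 0,"x": 0,"y": 0.012,"z": 0.001,"grip": 1}]}}

```text
time: 11.9
ee_pos: [626.0, 11.3, 29.9]
eef_rot: [-0.002, 0.003, 0.708, -0.706]
ft_force: [1.1, 0.3, -0.7]
width: 0.464
```

```bash
python3 snap.py wrist d4; 
python3 lab.py d4.npz 61.5
```

```text
t 11.9 p [626.   11.3  29.9] yaw 179.59 ydir [ 0.     0.002 -1.   ] F [ 1.1  0.3 -0.7] w 0.464 j [ 0.23  0.6  -0.43  1.76  0.31  0.85 -1.91]
label {'rc': array([625.2,  11.4]), 'size': array([29.4, 30. ]), 'ang': 89.6, 'cen': array([625.2,  11.4])}
t 11.95 p [626.   11.3  30. ] yaw 179.6 ydir [ 0.     0.002 -1.   ] F [ 0.9 -0.1 -0.5] w 0.454 j [ 0.23  0.6  -0.43  1.76  0.31  0.85 -1.91]
```

Emit:
{"name": "carry_out", "arguments": {"rows": [{"rx": 0,"ry": 0,"rz": 0,"x": 0,"y": 0,"z": 0,"grip": 0.4},{"rx": 0,"ry": 0,"rz": 0,"x": 0,"y": 0,"z": 0,"grip": 0},{"rx": 0,"ry": 0,"rz": 0,"x": 0,"y": 0,"z": 0,"grip": 0},{"rx": 0,"ry": 0,"rz": 0,"x": 0,"y": 0,"z": 0,"grip": 0},{"rx": 0,"ry": 0,"rz": 0,"x": 0,"y": 0,"z": 0,"grip": 0},{"rx": 0,"ry": 0,"rz": 0,"x": 0,"y": -0.04,"z": 0,"grip": 0},{"rx": 0,"ry": 0,"rz": 0,"x": 0,"y": -0.08,"z": 0,"grip": 0},{"rx": 0,"ry": 0,"rz": 0,"x": 0,"y": -0.11,"z": 0,"grip": 0}]}}

```text
time: 12.62
ee_pos: [626.4, 11.4, 142.6]
eef_rot: [-0.002, 0.003, 0.708, -0.706]
ft_force: [0.6, -0.1, 0.8]
width: 0.996
```

Emit:
{"name": "carry_out", "arguments": {"rows": [{"rx": 0,"ry": 0,"rz": 0,"x": 0.04,"y": 0,"z": 0.0,"grip": 0},{"rx": 0,"ry": 0,"rz": 0,"x": 0.05,"y": 0,"z": 0.0,"grip": 0},{"rx": 0,"ry": 0,"rz": 0,"x": 0.05,"y": 0,"z": 0.0,"grip": 0}]}}

```text
time: 12.87
ee_pos: [572.9, 11.3, 140.4]
eef_rot: [-0.003, 0.001, 0.707, -0.707]
ft_force: [0.2, 0.2, -0.1]
width: 1.001
```

```bash
python3 snap.py wrist d5; python3 -c "
from h import *
plan((425,-360,160),188.7)"
```

```text
t 12.87 p [572.9  11.3 140.4] yaw 179.63 ydir [-0.002  0.001 -1.   ] F [ 0.2  0.2 -0.1] w 1.001 j [ 0.29  0.38 -0.49  1.81  0.21  1.   -1.85]
t 12.92 shift [ 0.1472 -0.0202  0.3722] turn [ 0.0016 -0.1587  0.0005] rows>= 9.6
```

View pics/d5.png

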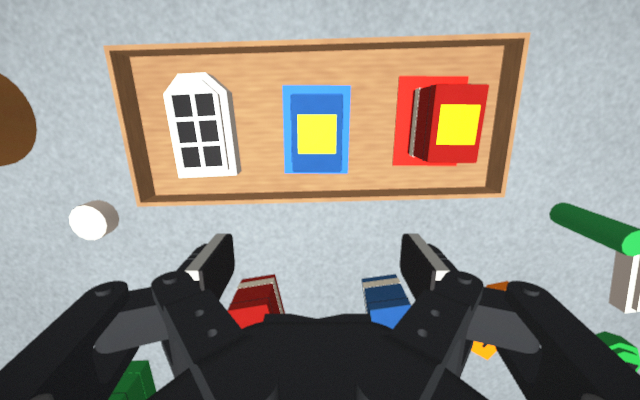

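Blue box stands centred on its liner at (317,132); red box is at (455,125). Verifying with numbers and measuring the base tray pockets.

```bash
cat >> h.py <<'E'
def pockets(p,m,roi,z,v=90):
    x0,y0,x1,y1=roi;g=cv2.cvtColor(p,cv2.COLOR_RGB2GRAY);k=np.zeros_like(g);k[y0:y1,x0:x1]=(g[y0:y1,x0:x1]<v)*255
    n,l,s,c=cv2.connectedComponentsWithStats(k)
    c=sorted([(s[i,4],c[i]) for i in range(1,n)],key=lambda t:-t[0])[:6]
    w=onz([t[1] for t in c],m,z)
    ce=w.mean(0);u=np.linalg.svd(w-ce)[2][0];u=u if u[0]>0 else -u
    return [int(t[0]) for t in c],np.round(ce,1),round(float(np.degrees(np.arctan2(u[1],u[0]))),2),np.round(w,0).tolist()
E
python3 - <<'E'
from h import *
p,d,m=load('d5.npz')
Y=mask(p,25,33,120,120);B=mask(p,95,125,80,30)
print(rect(Y,(295,112,345,160),m,61),rect(Y,(435,100,485,150),m,61))
print('liner',rect(B|Y,(270,80,360,180),m,6))
for f,roi in (('d5.npz',(168,90,225,172)),('b1.npz',(184,85,225,148)),('c6.npz',(34,100,104,188))):
    p,d,m=load(f);print(pockets(p,m,roi,28))
E
```

```text
{'rc': array([625.4,  11.4]), 'size': array([28.5, 29.4]), 'ang': 89.6, 'cen': array([625.3,  11.4])} {'rc': array([631.9, -98.4]), 'size': array([30.3, 30.6]), 'ang': 89.3, 'cen': array([631.8, -98.3])}
liner {'rc': array([624.7,  12. ]), 'size': array([63.9, 83.9]), 'ang': 179.4, 'cen': array([624.8,  12. ])}
([356, 355, 331, 327, 304, 302], array([626.3, 118.3]), 2.5, [[648.0, 129.0], [649.0, 109.0], [626.0, 128.0], [627.0, 108.0], [604.0, 107.0], [603.0, 127.0]])
([176, 170, 165, 161, 157, 151], array([626.3, 118. ]), 2.46, [[648.0, 129.0], [649.0, 109.0], [626.0, 128.0], [627.0, 108.0], [603.0, 127.0], [604.0, 107.0]])
([384, 382, 353, 353, 327, 325], array([626.3, 118.4]), 2.56, [[648.0, 129.0], [649.0, 109.0], [627.0, 108.0], [626.0, 129.0], [604.0, 107.0], [603.0, 128.0]])
```

Emit:
{"name": "carry_out", "arguments": {"rows": [{"rx": 0.001,"ry": -0.159,"rz": 0,"x": 0.147,"y": -0.02,"z": 0.372,"grip": 0},{"rx": 0.001,"ry": -0.159,"rz": 0,"x": 0.147,"y": -0.02,"z": 0.372,"grip": 0},{"rx": 0.001,"ry": -0.159,"rz": 0,"x": 0.147,"y": -0.02,"z": 0.372,"grip": 0},{"rx": 0.001,"ry": -0.159,"rz": 0,"x": 0.147,"y": -0.02,"z": 0.372,"grip": 0},{"rx": 0.001,"ry": -0.159,"rz": 0,"x": 0.147,"y": -0.02,"z": 0.372,"grip": 0},{"rx": 0.001,"ry": -0.159,"rz": 0,"x": 0.147,"y": -0.02,"z": 0.372,"grip": 0},{"rx": 0.001,"ry": -0.159,"rz": 0,"x": 0.147,"y": -0.02,"z": 0.372,"grip": 0},{"rx": 0.001,"ry": -0.159,"rz": 0,"x": 0.147,"y": -0.02,"z": 0.372,"grip": 0}]}}

```text
time: 13.58
ee_pos: [451.9, -297.9, 155.9]
eef_rot: [0.054, -0.053, 0.705, -0.705]
ft_force: [0.5, -0.3, 0.1]
width: 0.993
```

Emit:
{"name": "carry_out", "arguments": {"rows": [{"rx": 0,"ry": 0,"rz": 0,"x": 0.015,"y": 0,"z": 0.033,"grip": 0},{"rx": 0,"ry": 0,"rz": 0,"x": 0.015,"y": 0,"z": 0.033,"grip": 0},{"rx": 0,"ry": 0,"rz": 0,"x": 0.015,"y": 0,"z": 0.033,"grip": 0}]}}

```text
time: 13.83
ee_pos: [441.5, -333.8, 155.4]
eef_rot: [0.051, -0.052, 0.706, -0.705]
ft_force: [1.3, 0.5, -0.1]
width: 0.999
```

```bash
python3 snap.py wrist e1; python3 -c "
from h import *
plan((473,-353.2,90),188.7)"
```

```text
t 13.83 p [ 441.5 -333.8  155.4] yaw -171.65 ydir [-0.     0.001 -1.   ] F [ 1.3  0.5 -0.1] w 0.999 j [ 0.87  0.32 -0.37  1.85  0.13  1.   -0.97]
t 13.88 shift [-0.0268  0.0654  0.0264] turn [ 0.0022 -0.002  -0.0004] rows>= 1.8
```

View pics/e1.png

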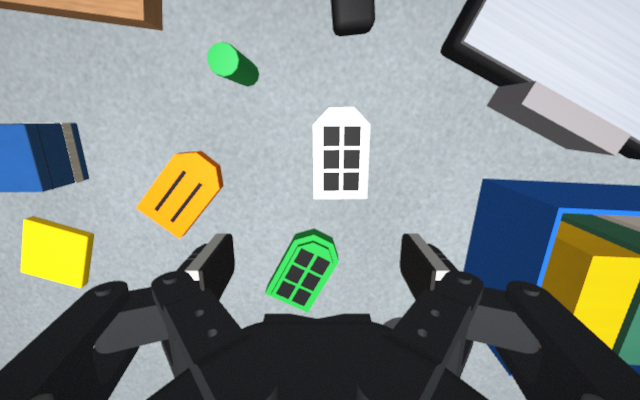

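The wrist view shows the white loose tray at (341,155), chamfers at the far end. Green look-alike is at (305,270), lid at (183,193).

```bash
python3 - <<'E'
from h import *
p,d,m=load('e1.npz')
print(pockets(p,m,(318,120,364,195),24))
W=mask(p,0,180,0,200,40,255)
print('tray',rect(W,(305,100,378,205),m,18))
print('lid',rect(mask(p,8,22,150,100),(130,140,228,242),m,14))
plan((470.4,-353.2,90),188.6)
E
```

```text
([272, 270, 255, 247, 240, 239], array([ 469.7, -353.8]), 8.6, [[491.0, -340.0], [494.0, -360.0], [468.0, -344.0], [471.0, -364.0], [446.0, -347.0], [449.0, -367.0]])
tray {'rc': array([ 473.1, -353.7]), 'size': array([ 73.8, 104.7]), 'ang': 8.4, 'cen': array([ 473.4, -351.1])}
lid {'rc': array([ 410. , -194.6]), 'size': array([56.5, 96.1]), 'ang': 147.7, 'cen': array([ 407.9, -193.5])}
t 13.88 shift [-0.0242  0.0654  0.026 ] turn [ 0.0022 -0.0002 -0.0004] rows>= 1.8
```

Emit:
{"name": "carry_out", "arguments": {"rows": [{"rx": 0,"ry": 0,"rz": 0,"x": -0.025,"y": 0.04,"z": 0.025,"grip": 0},{"rx": 0,"ry": 0,"rz": 0,"x": -0.025,"y": 0.08,"z": 0.025,"grip": 0},{"rx": 0,"ry": 0,"rz": 0,"x": -0.025,"y": 0.11,"z": 0.025,"grip": 0},{"rx": 0,"ry": 0,"rz": 0,"x": -0.025,"y": 0.11,"z": 0.025,"grip": 0},{"rx": 0,"ry": 0,"rz": 0,"x": -0.025,"y": 0.11,"z": 0.025,"grip": 0}]}}

```text
time: 14.3
ee_pos: [470.3, -348.3, 44.1]
eef_rot: [0.053, -0.056, 0.707, -0.703]
ft_force: [-0.6, -0.5, 1.2]
width: 1.001
```

```bash
python3 -c "
from h import *
st();plan((472,-353.4,4),188.6)"
```

```text
t 14.3 p [ 470.3 -348.3   44.1] yaw -171.12 ydir [-0.004  0.005 -1.   ] F [-0.6 -0.5  1.2] w 1.001 j [ 0.83  0.51 -0.34  1.85  0.22  0.82 -1.04]
t 14.3 shift [-0.0011  0.0401  0.0055] turn [0.006  0.0048 0.0032] rows>= 1.0
```

Emit:
{"name": "carry_out", "arguments": {"rows": [{"rx": 0.004,"ry": 0.004,"rz": 0.003,"x": -0.001,"y": 0.01,"z": 0.005,"grip": 0},{"rx": 0.004,"ry": 0.004,"rz": 0.003,"x": -0.001,"y": 0.03,"z": 0.005,"grip": 0},{"rx": 0.004,"ry": 0.004,"rz": 0.003,"x": -0.001,"y": 0.038,"z": 0.005,"grip": 0},{"rx": 0.004,"ry": 0.004,"rz": 0.003,"x": -0.001,"y": 0.038,"z": 0.005,"grip": 0},{"rx": 0.004,"ry": 0.004,"rz": 0.003,"x": -0.001,"y": 0.038,"z": 0.005,"grip": 0}]}}

```text
time: 14.72
ee_pos: [473.1, -356.2, 9.1]
eef_rot: [-0.054, 0.051, -0.704, 0.706]
ft_force: [0.1, -0.6, -0.2]
width: 1.002
```

```bash
python3 -c "
from h import *
st();plan((472,-353.4,4),188.6)"
```

```text
t 14.72 p [ 473.1 -356.2    9.1] yaw -171.52 ydir [ 0.005 -0.003 -1.   ] F [ 0.1 -0.6 -0.2] w 1.002 j [ 0.82  0.56 -0.32  1.86  0.25  0.75 -1.06]
t 14.72 shift [ 0.0007  0.0051 -0.0029] turn [-0.0037 -0.0021 -0.0041] rows>= 0.1
```

Emit:
{"name": "carry_out", "arguments": {"rows": [{"rx": -0.002,"ry": 0,"rz": -0.003,"x": 0.001,"y": 0.005,"z": -0.002,"grip": 0},{"rx": -0.002,"ry": 0,"rz": -0.003,"x": 0.001,"y": 0.005,"z": -0.002,"grip": 0},{"rx": -0.002,"ry": 0,"rz": -0.003,"x": 0.001,"y": 0.005,"z": -0.002,"grip": 1},{"rx": -0.002,"ry": 0,"rz": -0.003,"x": 0.001,"y": 0.005,"z": -0.002,"grip": 1},{"rx": -0.002,"ry": 0,"rz": -0.003,"x": 0.001,"y": 0.005,"z": -0.002,"grip": 1},{"rx": -0.002,"ry": 0,"rz": -0.003,"x": 0.001,"y": 0.005,"z": -0.002,"grip": 1},{"rx": -0.002,"ry": 0,"rz": -0.003,"x": 0.001,"y": 0.005,"z": -0.002,"grip": 1}]}}

```text
time: 15.3
ee_pos: [471.7, -354.5, 3.8]
eef_rot: [-0.053, 0.052, -0.705, 0.706]
ft_force: [-0.5, 0.7, 6.7]
width: 0.634
```

```bash
python3 -c "
from h import *
st()"
```

```text
t 15.3 p [ 471.7 -354.5    3.8] yaw -171.54 ydir [ 0.001 -0.001 -1.   ] F [-0.5  0.7  6.7] w 0.634 j [ 0.81  0.57 -0.31  1.87  0.25  0.74 -1.06]
```

Emit:
{"name": "carry_out", "arguments": {"rows": [{"rx": 0,"ry": 0,"rz": 0,"x": 0,"y": 0,"z": 0,"grip": 1},{"rx": 0,"ry": 0,"rz": 0,"x": 0,"y": -0.03,"z": 0,"grip": 1},{"rx": 0,"ry": 0,"rz": 0,"x": 0,"y": -0.06,"z": 0,"grip": 1},{"rx": 0,"ry": 0,"rz": 0,"x": 0,"y": -0.1,"z": 0,"grip": 1},{"rx": 0,"ry": 0,"rz": 0,"x": 0,"y": -0.12,"z": 0,"grip": 1},{"rx": 0,"ry": 0,"rz": 0,"x": 0,"y": -0.12,"z": 0,"grip": 1}]}}

```text
time: 15.8
ee_pos: [474.1, -355.9, 128.1]
eef_rot: [-0.055, 0.05, -0.703, 0.708]
ft_force: [1.1, 0.7, -0.7]
width: 0.637
```

```bash
python3 snap.py wrist e2; python3 -c "
from h import *
plan((629,118,130),182.5)"
```

```text
t 15.8 p [ 474.1 -355.9  128.1] yaw -171.54 ydir [ 0.008 -0.006 -1.   ] F [ 1.1  0.7 -0.7] w 0.637 j [ 0.85  0.41 -0.36  1.79  0.17  0.97 -1.  ]
t 15.85 shift [-0.2244 -0.0059 -0.4448] turn [-0.0041  0.104  -0.0036] rows>= 11.9
```

View pics/e2.png

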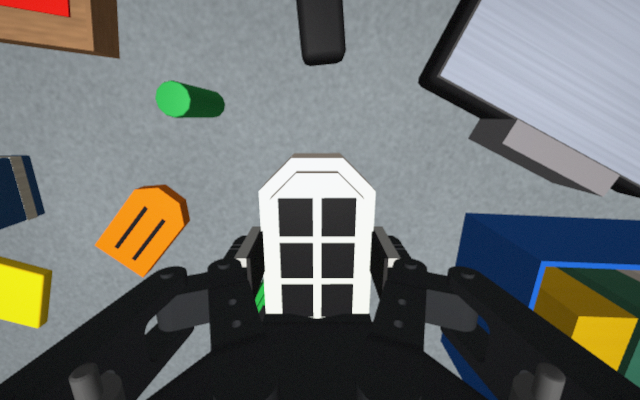

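Tray is held level between the pads; the front four pockets, around (318,238), are visible and I'll use them as the alignment reference.

```bash
cat >> h.py <<'E'
def pock4(p,m,roi,z,n=4,v=90):
    x0,y0,x1,y1=roi;g=cv2.cvtColor(p,cv2.COLOR_RGB2GRAY);k=np.zeros_like(g);k[y0:y1,x0:x1]=(g[y0:y1,x0:x1]<v)*255
    N,l,s,c=cv2.connectedComponentsWithStats(k)
    c=sorted([(c[i],s[i,4]) for i in range(1,N) if s[i,4]>80],key=lambda t:t[0][1])[:n]
    w=onz([t[0] for t in c],m,z);w=np.array(sorted(w.tolist(),key=lambda t:-t[0]))
    far,near=w[:2].mean(0),w[2:4].mean(0);a=np.degrees(np.arctan2(*(far-near)[::-1]))
    return [int(t[1]) for t in c],'mean4',np.round(w[:4].mean(0),2),'yaw',round(float(a),2)
E
python3 - <<'E'
from h import *
for f,roi in (('d5.npz',(168,90,225,172)),('b1.npz',(184,85,225,148)),('c6.npz',(34,100,104,188))):
    p,d,m=load(f);print(pock4(p,m,roi,28))
p,d,m=load('e2.npz');print(pock4(p,m,(270,190,364,282),148.3));print(d[240,317],d[205,315])
o,r=rays([[317,240],[300,180]],m);print(o+r[0]*d[240,317],o+r[1]*d[180,300])
E
```

```text
([355, 356, 327, 331], 'mean4', array([637.58, 118.75]), 'yaw', 2.58)
([170, 176, 161, 165], 'mean4', array([637.56, 118.52]), 'yaw', 2.53)
([382, 384, 353, 353], 'mean4', array([637.53, 118.94]), 'yaw', 2.48)
([1208, 1230, 1077, 1082], 'mean4', array([ 483.37, -354.33]), 'yaw', 8.77)
133.42216 128.92523
[ 483.09767073 -354.44568569  148.69190193] [ 511.28662269 -342.52909377  149.49033063]
```

Emit:
{"name": "carry_out", "arguments": {"rows": [{"rx": -0.003,"ry": 0.05,"rz": -0.003,"x": -0.15,"y": -0.003,"z": -0.297,"grip": 1},{"rx": -0.003,"ry": 0.05,"rz": -0.003,"x": -0.15,"y": -0.003,"z": -0.297,"grip": 1},{"rx": -0.003,"ry": 0.05,"rz": -0.003,"x": -0.15,"y": -0.003,"z": -0.297,"grip": 1},{"rx": -0.003,"ry": 0.05,"rz": -0.003,"x": -0.15,"y": -0.003,"z": -0.297,"grip": 1},{"rx": -0.003,"ry": 0.05,"rz": -0.003,"x": -0.15,"y": -0.003,"z": -0.297,"grip": 1},{"rx": -0.003,"ry": 0.05,"rz": -0.003,"x": -0.15,"y": -0.003,"z": -0.297,"grip": 1},{"rx": -0.003,"ry": 0.05,"rz": -0.003,"x": -0.15,"y": -0.003,"z": -0.297,"grip": 1},{"rx": -0.003,"ry": 0.05,"rz": -0.003,"x": -0.15,"y": -0.003,"z": -0.297,"grip": 1}]}}

```text
time: 16.52
ee_pos: [574.3, -36.2, 123.5]
eef_rot: [0.032, -0.037, 0.707, -0.705]
ft_force: [-0.1, 0.0, -0.5]
width: 0.632
```

```bash
python3 -c "
from h import *
st();plan((628.2,118.3,110),182.2)"
```

```text
t 16.52 p [574.3 -36.2 123.5] yaw -174.38 ydir [-0.007  0.002 -1.   ] F [-0.1  0.  -0.5] w 0.632 j [ 0.36  0.41 -0.46  1.82  0.21  0.98 -1.67]
t 16.52 shift [-0.0689  0.0134 -0.1484] turn [0.0027 0.0596 0.0072] rows>= 3.9
```

Emit:
{"name": "carry_out", "arguments": {"rows": [{"rx": 0.002,"ry": 0.058,"rz": 0.003,"x": -0.067,"y": 0.013,"z": -0.145,"grip": 1},{"rx": 0.002,"ry": 0.058,"rz": 0.003,"x": -0.067,"y": 0.013,"z": -0.145,"grip": 1},{"rx": 0.002,"ry": 0.058,"rz": 0.003,"x": -0.067,"y": 0.013,"z": -0.145,"grip": 1},{"rx": 0.002,"ry": 0.058,"rz": 0.003,"x": -0.067,"y": 0.013,"z": -0.145,"grip": 1},{"rx": 0.002,"ry": 0.058,"rz": 0.003,"x": -0.067,"y": 0.013,"z": -0.145,"grip": 1},{"rx": 0.002,"ry": 0.058,"rz": 0.003,"x": -0.067,"y": 0.013,"z": -0.145,"grip": 1},{"rx": 0.002,"ry": 0.058,"rz": 0.003,"x": -0.067,"y": 0.013,"z": -0.145,"grip": 1}]}}

```text
time: 17.1
ee_pos: [626.7, 111.7, 110.6]
eef_rot: [-0.013, 0.016, -0.706, 0.707]
ft_force: [-0.6, -0.6, -0.3]
width: 0.635
```

```bash
python3 -c "
from h import *
st();plan((628.2,118.3,55),182.2)"
```

```text
t 17.1 p [626.7 111.7 110.6] yaw -177.7 ydir [-0.004 -0.001 -1.   ] F [-0.6 -0.6 -0.3] w 0.635 j [ 0.1   0.52 -0.47  1.68  0.27  1.01 -1.99]
t 17.1 shift [-0.002   0.0556 -0.0066] turn [-0.0013  0.0018  0.0043] rows>= 1.3
```

Emit:
{"name": "carry_out", "arguments": {"rows": [{"rx": 0,"ry": 0,"rz": 0.002,"x": -0.002,"y": 0.03,"z": -0.006,"grip": 1},{"rx": 0,"ry": 0,"rz": 0.002,"x": -0.002,"y": 0.056,"z": -0.006,"grip": 1},{"rx": 0,"ry": 0,"rz": 0.002,"x": -0.002,"y": 0.056,"z": -0.006,"grip": 1},{"rx": 0,"ry": 0,"rz": 0.002,"x": -0.002,"y": 0.056,"z": -0.006,"grip": 1},{"rx": 0,"ry": 0,"rz": 0.002,"x": -0.002,"y": 0.056,"z": -0.006,"grip": 1}]}}

```text
time: 17.52
ee_pos: [630.5, 117.2, 57.6]
eef_rot: [-0.014, 0.012, -0.707, 0.707]
ft_force: [1.1, -0.1, -0.6]
width: 0.633
```

```bash
python3 snap.py wrist e3; python3 -c "
from h import *
st()
p,d,m=load('e3.npz');
for z in (73,75,77):print(z,pock4(p,m,(270,190,364,282),z))
o,r=rays([[317,240],[300,180]],m);print(o+r[0]*d[240,317],o+r[1]*d[180,300])
"
```

```text
t 17.52 p [630.5 117.2  57.6] yaw -177.84 ydir [ 0.003 -0.    -1.   ] F [ 1.1 -0.1 -0.6] w 0.633 j [ 0.07  0.58 -0.44  1.71  0.31  0.92 -2.03]
t 17.57 p [631.1 117.8  58.4] yaw -177.82 ydir [ 0.004  0.    -1.   ] F [-0.3 -0.6 -0.6] w 0.634 j [ 0.07  0.58 -0.45  1.71  0.31  0.92 -2.03]
73 ([1240, 1220, 1078, 1081], 'mean4', array([637.62, 117.59]), 'yaw', 2.32)
75 ([1240, 1220, 1078, 1081], 'mean4', array([638.55, 117.63]), 'yaw', 2.32)
77 ([1240, 1220, 1078, 1081], 'mean4', array([639.48, 117.67]), 'yaw', 2.32)
[639.48822488 117.64895256  77.9906219 ] [668.62674307 126.46484078  77.68083745]
```

View pics/e3.png

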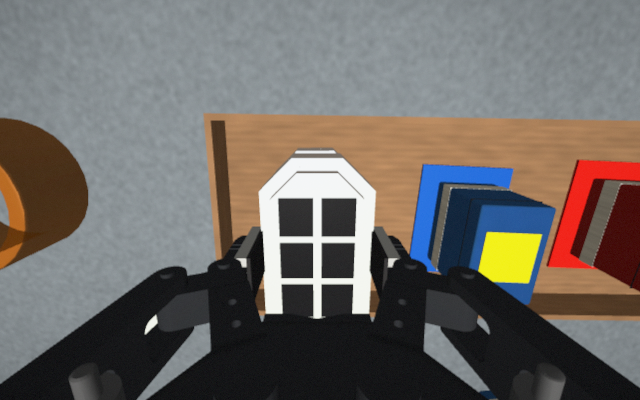

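The tray sits just above the base tray with chamfers the same way and is about 2 mm off. Correcting, then lowering to just above contact.

Emit:
{"name": "carry_out", "arguments": {"rows": [{"rx": 0,"ry": -0.003,"rz": -0.003,"x": 0.002,"y": 0.01,"z": -0.001,"grip": 1},{"rx": 0,"ry": -0.003,"rz": -0.003,"x": 0.002,"y": 0.022,"z": -0.001,"grip": 1},{"rx": 0,"ry": -0.003,"rz": -0.003,"x": 0.002,"y": 0.022,"z": -0.001,"grip": 1},{"rx": 0,"ry": -0.003,"rz": -0.003,"x": 0.002,"y": 0.022,"z": -0.001,"grip": 1},{"rx": 0,"ry": -0.003,"rz": -0.003,"x": 0.002,"y": 0.022,"z": -0.001,"grip": 1}]}}

```text
time: 17.98
ee_pos: [627.8, 119.8, 34.7]
eef_rot: [0.015, -0.016, 0.707, -0.707]
ft_force: [0.2, 0.3, -1.4]
width: 0.633
```

```bash
python3 snap.py wrist e4; python3 -c "
from h import *
st()
p,d,m=load('e4.npz');z=pose()[0][2]+20.2
print(z,pock4(p,m,(270,190,364,282),z))
"
```

```text
t 17.98 p [627.8 119.8  34.7] yaw -177.54 ydir [-0.002  0.    -1.   ] F [ 0.2  0.3 -1.4] w 0.633 j [ 0.06  0.61 -0.44  1.72  0.32  0.88 -2.04]
t 18.03 p [628.1 119.9  35. ] yaw -177.54 ydir [-0.001  0.    -1.   ] F [ 0.4  0.2 -1.3] w 0.637 j [ 0.06  0.61 -0.44  1.72  0.32  0.88 -2.04]
55.197582912823705 ([1240, 1215, 1077, 1081], 'mean4', array([637.44, 120.27]), 'yaw', 2.67)
```

Emit:
{"name": "carry_out", "arguments": {"rows": [{"rx": 0,"ry": 0,"rz": 0,"x": 0,"y": 0,"z": 0.0015,"grip": 1},{"rx": 0,"ry": 0,"rz": 0,"x": 0,"y": 0.002,"z": 0.0015,"grip": 1},{"rx": 0,"ry": 0,"rz": 0,"x": 0,"y": 0.004,"z": 0.0015,"grip": 1},{"rx": 0,"ry": 0,"rz": 0,"x": 0,"y": 0.004,"z": 0.0015,"grip": 1},{"rx": 0,"ry": 0,"rz": 0,"x": 0,"y": 0.004,"z": 0.0015,"grip": 1}]}}

```text
time: 18.45
ee_pos: [627.8, 118.2, 30.7]
eef_rot: [0.015, -0.016, 0.707, -0.707]
ft_force: [0.4, -1.1, -1.2]
width: 0.636
```

```bash
python3 snap.py wrist e5; python3 -c "
from h import *
st()
p,d,m=load('e5.npz');z=pose()[0][2]+20.2
print(z,pock4(p,m,(270,190,364,282),z))
"
```

```text
t 18.45 p [627.8 118.2  30.7] yaw -177.54 ydir [-0.002  0.    -1.   ] F [ 0.4 -1.1 -1.2] w 0.636 j [ 0.07  0.62 -0.44  1.73  0.32  0.87 -2.04]
t 18.5 p [627.9 118.3  30.7] yaw -177.54 ydir [-0.001  0.    -1.   ] F [-0.4  0.6 -0.7] w 0.637 j [ 0.06  0.62 -0.44  1.73  0.32  0.87 -2.04]
50.944313503905605 ([1240, 1217, 1077, 1081], 'mean4', array([637.32, 118.67]), 'yaw', 2.65)
```

Aligned within 0.3 mm. Lowering to the seat.

Emit:
{"name": "carry_out", "arguments": {"rows": [{"rx": 0,"ry": 0,"rz": 0,"x": 0,"y": 0.002,"z": 0,"grip": 1},{"rx": 0,"ry": 0,"rz": 0,"x": 0,"y": 0.004,"z": 0,"grip": 1},{"rx": 0,"ry": 0,"rz": 0,"x": 0,"y": 0.0055,"z": 0,"grip": 1},{"rx": 0,"ry": 0,"rz": 0,"x": 0,"y": 0.0055,"z": 0,"grip": 1}]}}

```text
time: 18.83
ee_pos: [627.9, 118.3, 25.8]
eef_rot: [-0.015, 0.016, -0.707, 0.707]
ft_force: [-2.0, -0.9, 3.7]
width: 0.636
```

```bash
python3 -c "
from h import *
st()
"
```

```text
t 18.83 p [627.9 118.3  25.8] yaw -177.55 ydir [-0.001 -0.    -1.   ] F [-2.  -0.9  3.7] w 0.636 j [ 0.06  0.62 -0.43  1.73  0.33  0.86 -2.04]
```

Emit:
{"name": "carry_out", "arguments": {"rows": [{"rx": 0,"ry": 0,"rz": 0,"x": 0,"y": 0,"z": 0,"grip": 0.3},{"rx": 0,"ry": 0,"rz": 0,"x": 0,"y": 0,"z": 0,"grip": 0.15},{"rx": 0,"ry": 0,"rz": 0,"x": 0,"y": 0,"z": 0,"grip": 0.15},{"rx": 0,"ry": 0,"rz": 0,"x": 0,"y": 0,"z": 0,"grip": 0.15},{"rx": 0,"ry": 0,"rz": 0,"x": 0,"y": -0.03,"z": 0,"grip": 0.15},{"rx": 0,"ry": 0,"rz": 0,"x": 0,"y": -0.07,"z": 0,"grip": 0},{"rx": 0,"ry": 0,"rz": 0,"x": 0.03,"y": -0.11,"z": 0,"grip": 0},{"rx": 0,"ry": 0,"rz": 0,"x": 0.05,"y": -0.13,"z": 0,"grip": 0}]}}

```text
time: 19.5
ee_pos: [579.4, 116.6, 158.0]
eef_rot: [0.016, -0.014, 0.708, -0.706]
ft_force: [-0.2, -0.4, 1.1]
width: 1.003
```

Emit:
{"name": "carry_out", "arguments": {"rows": [{"rx": 0,"ry": 0,"rz": 0,"x": 0,"y": 0,"z": 0,"grip": 0},{"rx": 0,"ry": 0,"rz": 0,"x": 0,"y": 0,"z": 0,"grip": 0}]}}

```text
time: 19.67
ee_pos: [578.6, 116.5, 157.4]
eef_rot: [0.016, -0.014, 0.707, -0.707]
ft_force: [0.5, 0.3, -0.7]
width: 1.0
```

```bash
python3 snap.py wrist e6; python3 -c "
from h import *
plan((363,-166,150),147.7)"
```

```text
t 19.67 p [578.6 116.5 157.4] yaw -177.51 ydir [ 0.003  0.    -1.   ] F [ 0.5  0.3 -0.7] w 1.0 j [ 0.12  0.39 -0.5   1.76  0.21  1.04 -1.98]
t 19.72 shift [0.2273 0.0057 0.2724] turn [-1.000e-04  6.066e-01 -2.000e-04] rows>= 8.5
```

View pics/e6.png

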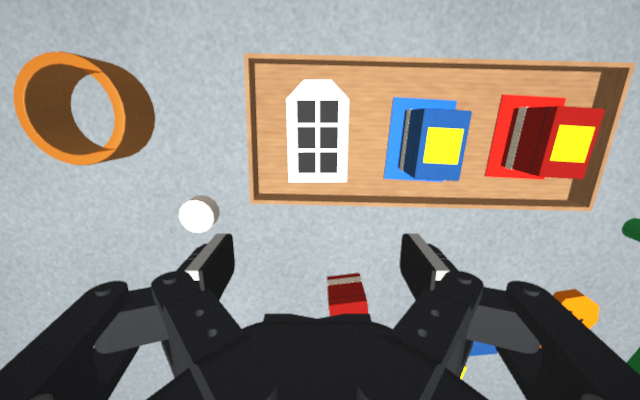

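Loose tray now sits over the base tray at (317,135). Checking its seat with pockets and depth.

```bash
python3 - <<'E'
from h import *
p,d,m=load('e6.npz')
for z in (46,): print(pock4(p,m,(295,95,340,175),z),pockets(p,m,(295,95,340,175),z))
o,r=rays([[318,113],[318,150],[318,178],[291,140],[345,140],[318,83]],m)
for i,(u,v) in enumerate([(318,113),(318,150),(318,178),(291,140),(345,140),(318,83)]): print(u,v,np.round(o+r[i]*d[v,u],1))
E
```

```text
([346, 357, 322, 320], 'mean4', array([637.8 , 118.49]), 'yaw', 2.75) ([357, 346, 322, 320, 304, 298], array([626.6, 118. ]), 2.54, [[649.0, 129.0], [650.0, 109.0], [626.0, 128.0], [627.0, 108.0], [604.0, 127.0], [605.0, 107.0]])
318 113 [647.6 118.4  44.5]
318 150 [615.3 117.   47.5]
318 178 [587.7 115.7  39.8]
291 140 [622.5 142.2  40.3]
345 140 [624.7  92.4  39.9]
318 83 [673.  119.5  39.4]
```

Emit:
{"name": "carry_out", "arguments": {"rows": [{"rx": 0,"ry": 0.606,"rz": 0,"x": 0.227,"y": 0.006,"z": 0.272,"grip": 0},{"rx": 0,"ry": 0.606,"rz": 0,"x": 0.227,"y": 0.006,"z": 0.272,"grip": 0},{"rx": 0,"ry": 0.606,"rz": 0,"x": 0.227,"y": 0.006,"z": 0.272,"grip": 0},{"rx": 0,"ry": 0.606,"rz": 0,"x": 0.227,"y": 0.006,"z": 0.272,"grip": 0},{"rx": 0,"ry": 0.606,"rz": 0,"x": 0.227,"y": 0.006,"z": 0.272,"grip": 0},{"rx": 0,"ry": 0.606,"rz": 0,"x": 0.227,"y": 0.006,"z": 0.272,"grip": 0},{"rx": 0,"ry": 0.606,"rz": 0,"x": 0.227,"y": 0.006,"z": 0.272,"grip": 0},{"rx": 0,"ry": 0.606,"rz": 0,"x": 0.227,"y": 0.006,"z": 0.272,"grip": 0}]}}

```text
time: 20.38
ee_pos: [373.9, -150.3, 148.6]
eef_rot: [-0.198, 0.195, 0.679, -0.679]
ft_force: [0.9, -0.8, 0.3]
width: 0.999
```

Emit:
{"name": "carry_out", "arguments": {"rows": [{"rx": 0,"ry": 0,"rz": 0,"x": 0,"y": 0,"z": 0,"grip": 0},{"rx": 0,"ry": 0,"rz": 0,"x": 0,"y": 0,"z": 0,"grip": 0}]}}

```text
time: 20.55
ee_pos: [374.0, -150.6, 148.6]
eef_rot: [0.2, -0.197, -0.679, 0.679]
ft_force: [0.6, -0.1, 0.5]
width: 1.004
```

```bash
python3 snap.py wrist f1; python3 -c "
from h import *
plan((408,-193,90),147.7)"
```

```text
t 20.55 p [ 374.  -150.6  148.6] yaw 147.39 ydir [-0.004  0.001 -1.   ] F [ 0.6 -0.1  0.5] w 1.004 j [ 0.51  0.05 -0.24  2.18  0.02  0.92 -1.88]
t 20.6 shift [-0.0512  0.0588  0.0196] turn [-0.0004 -0.0018  0.003 ] rows>= 1.9
```

View pics/f1.png

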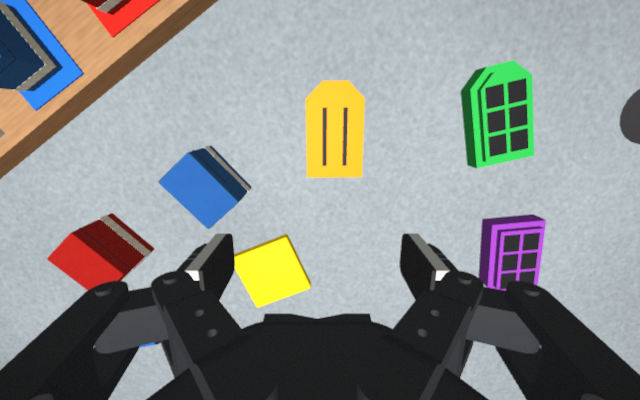

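The stacked tray's shoulder reads 40 mm all round, which is where a seated tray should be. The lid is at (335,130), chamfers at the far end.

```bash
python3 - <<'E'
from h import *
p,d,m=load('f1.npz')
print('lid',rect(mask(p,8,30,100,100),(290,70,380,190),m,14))
k=np.zeros(p.shape[:2],np.uint8);g=cv2.cvtColor(p,cv2.COLOR_RGB2GRAY);k[100:170,315:355]=(g[100:170,315:355]<90)*255
c=[c for c in cv2.findContours(k,cv2.RETR_EXTERNAL,cv2.CHAIN_APPROX_NONE)[0] if len(c)>20];
for a in c: w=onz(a[:,0],m,14).astype(np.float32);print(cv2.minAreaRect(w))
plan((407.5,-192.5,45),147.7)
E
```

```text
lid {'rc': array([ 408.6, -193. ]), 'size': array([56.3, 91.5]), 'ang': 147.7, 'cen': array([ 406.7, -191.9])}
((408.140625, -181.39315795898438), (1.0068676471710205, 53.139530181884766), 57.777732849121094)
((397.8725280761719, -198.2830352783203), (2.444624900817871, 54.05690002441406), 57.45657730102539)
t 20.6 shift [-0.0506  0.1038  0.0194] turn [-0.0004 -0.0018  0.003 ] rows>= 2.8
```

Emit:
{"name": "carry_out", "arguments": {"rows": [{"rx": 0,"ry": 0,"rz": 0,"x": -0.051,"y": 0.03,"z": 0.02,"grip": 0},{"rx": 0,"ry": 0,"rz": 0,"x": -0.051,"y": 0.07,"z": 0.02,"grip": 0},{"rx": 0,"ry": 0,"rz": 0,"x": -0.051,"y": 0.105,"z": 0.02,"grip": 0},{"rx": 0,"ry": 0,"rz": 0,"x": -0.051,"y": 0.105,"z": 0.02,"grip": 0},{"rx": 0,"ry": 0,"rz": 0,"x": -0.051,"y": 0.105,"z": 0.02,"grip": 0},{"rx": 0,"ry": 0,"rz": 0,"x": -0.051,"y": 0.105,"z": 0.02,"grip": 0}]}}

```text
time: 21.1
ee_pos: [409.2, -191.7, 45.2]
eef_rot: [-0.196, 0.195, 0.68, -0.679]
ft_force: [0.9, 0.2, 0.4]
width: 0.996
```

```bash
python3 -c "
from h import *
st();plan((408,-192.6,4),147.7)"
```

```text
t 21.1 p [ 409.2 -191.7   45.2] yaw 147.87 ydir [-0.001  0.001 -1.   ] F [0.9 0.2 0.4] w 0.996 j [ 0.52  0.3  -0.21  2.17  0.1   0.68 -1.88]
t 21.1 shift [0.0005 0.0412 0.0015] turn [0.0002 0.003  0.0014] rows>= 1.0
```

Emit:
{"name": "carry_out", "arguments": {"rows": [{"rx": 0,"ry": 0.003,"rz": 0,"x": 0,"y": 0.015,"z": 0.001,"grip": 0},{"rx": 0,"ry": 0.003,"rz": 0,"x": 0,"y": 0.03,"z": 0.001,"grip": 0},{"rx": 0,"ry": 0.003,"rz": 0,"x": 0,"y": 0.04,"z": 0.001,"grip": 0},{"rx": 0,"ry": 0.003,"rz": 0,"x": 0,"y": 0.04,"z": 0.001,"grip": 0},{"rx": 0,"ry": 0.003,"rz": 0,"x": 0,"y": 0.04,"z": 0.001,"grip": 0}]}}

```text
time: 21.52
ee_pos: [408.4, -193.5, 6.0]
eef_rot: [0.197, -0.197, -0.679, 0.679]
ft_force: [-0.7, 0.1, -1.2]
width: 1.004
```

```bash
python3 -c "
from h import *
st();plan((408,-192.6,3.5),147.7)"
```

```text
t 21.52 p [ 408.4 -193.5    6. ] yaw 147.61 ydir [ 0. -0. -1.] F [-0.7  0.1 -1.2] w 1.004 j [ 0.51  0.37 -0.19  2.19  0.13  0.59 -1.91]
t 21.52 shift [ 0.0008  0.0025 -0.0006] turn [-0.0001 -0.0015 -0.0005] rows>= 0.1
```

Emit:
{"name": "carry_out", "arguments": {"rows": [{"rx": 0,"ry": 0,"rz": 0,"x": 0.001,"y": 0.002,"z": -0.001,"grip": 0},{"rx": 0,"ry": 0,"rz": 0,"x": 0.001,"y": 0.002,"z": -0.001,"grip": 1},{"rx": 0,"ry": 0,"rz": 0,"x": 0.001,"y": 0.002,"z": -0.001,"grip": 1},{"rx": 0,"ry": 0,"rz": 0,"x": 0.001,"y": 0.002,"z": -0.001,"grip": 1},{"rx": 0,"ry": 0,"rz": 0,"x": 0.001,"y": 0.002,"z": -0.001,"grip": 1},{"rx": 0,"ry": 0,"rz": 0,"x": 0.001,"y": 0.002,"z": -0.001,"grip": 1},{"rx": 0,"ry": 0,"rz": 0,"x": 0.001,"y": 0.002,"z": -0.001,"grip": 1}]}}

```text
time: 22.1
ee_pos: [407.5, -192.4, 4.0]
eef_rot: [0.198, -0.197, -0.679, 0.679]
ft_force: [-1.3, 0.7, 8.6]
width: 0.634
```

```bash
python3 -c "
from h import *
st()"
```

```text
t 22.1 p [ 407.5 -192.4    4. ] yaw 147.56 ydir [-0.001 -0.    -1.   ] F [-1.3  0.7  8.6] w 0.634 j [ 0.51  0.38 -0.19  2.19  0.13  0.58 -1.91]
```

Emit:
{"name": "carry_out", "arguments": {"rows": [{"rx": 0,"ry": 0,"rz": 0,"x": 0,"y": 0,"z": 0,"grip": 1},{"rx": 0,"ry": 0,"rz": 0,"x": 0,"y": -0.03,"z": 0,"grip": 1},{"rx": 0,"ry": 0,"rz": 0,"x": 0,"y": -0.06,"z": 0,"grip": 1},{"rx": 0,"ry": 0,"rz": 0,"x": 0,"y": -0.1,"z": 0,"grip": 1},{"rx": 0,"ry": 0,"rz": 0,"x": 0,"y": -0.14,"z": 0,"grip": 1},{"rx": 0,"ry": 0,"rz": 0,"x": 0,"y": -0.14,"z": 0,"grip": 1},{"rx": 0,"ry": 0,"rz": 0,"x": 0,"y": -0.14,"z": 0,"grip": 1}]}}

```text
time: 22.68
ee_pos: [409.1, -193.1, 145.5]
eef_rot: [0.196, -0.199, -0.679, 0.679]
ft_force: [-0.4, 0.2, -1.2]
width: 0.63
```

```bash
python3 snap.py wrist f2; python3 -c "
from h import *
plan((628,118,140),182.5)"
```

```text
t 22.68 p [ 409.1 -193.1  145.5] yaw 147.54 ydir [ 0.004 -0.002 -1.   ] F [-0.4  0.2 -1.2] w 0.63 j [ 0.55  0.14 -0.22  2.09  0.04  0.91 -1.83]
t 22.73 shift [-0.0195  0.0035 -0.3803] turn [-6.0e-04 -6.1e-01 -3.0e-04] rows>= 9.1
```

View pics/f2.png

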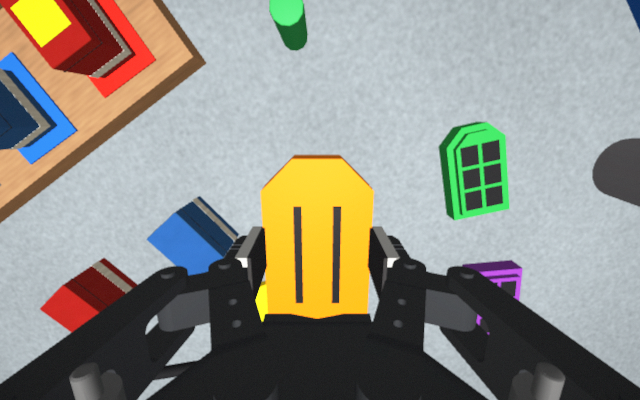

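```bash
cat > lid.py <<'E'
import sys
from h import *
p,d,m=load(sys.argv[1]);z=float(sys.argv[2])
k=np.zeros(p.shape[:2],np.uint8);g=cv2.cvtColor(p,cv2.COLOR_RGB2GRAY);k[195:310,280:355]=(g[195:310,280:355]<90)*255
c=[c for c in cv2.findContours(k,cv2.RETR_EXTERNAL,cv2.CHAIN_APPROX_NONE)[0] if len(c)>60]
cs=[];an=[]
for a in c:
    r=cv2.minAreaRect(onz(a[:,0],m,z).astype(np.float32));b=cv2.boxPoints(r);e=max([b[1]-b[0],b[2]-b[1]],key=np.linalg.norm);e=e if e[0]>0 else -e
    cs.append(r[0]);an.append(np.degrees(np.arctan2(e[1],e[0])));print(r)
cs=np.mean(cs,0);y=np.radians(np.mean(an));ce=cs+6.4*np.array([np.cos(y),np.sin(y)])
print('stripe c',cs.round(2),'yaw',np.round(np.mean(an),2),'lid centre',ce.round(2))
M=mask(p,8,30,100,100)
ys=[np.where(M[100:230,u])[0].min()+99.5 for u in (305,330)];w=onz(np.c_[(305,330),ys],m,z);print('far edge',w.round(1))
st()
E
python3 lid.py f2.npz 155.5; python3 -c "
from h import *
p,d,m=load('f2.npz');o,r=rays([[317,240],[317,180]],m);print(o+r[0]*d[240,317],o+r[1]*d[180,317])"
```

```text
((399.09332275390625, -198.37100219726562), (3.2698733806610107, 55.456382751464844), 57.61285400390625)
((409.84515380859375, -181.47752380371094), (3.380189895629883, 55.45826721191406), 57.740142822265625)
stripe c [ 404.47 -189.92] yaw -32.32 lid centre [ 409.88 -193.35]
far edge [[ 453.3 -214.1]
 [ 446.8 -224.3]]
t 22.73 p [ 407.5 -192.5  143.6] yaw 147.55 ydir [ 0.    -0.001 -1.   ] F [-0.4 -0.  -0.7] w 0.629 j [ 0.55  0.14 -0.22  2.09  0.04  0.91 -1.83]
[ 412.59513091 -195.0981401   155.43147596] [ 439.7976865  -212.39408844  156.42748991]
```

Emit:
{"name": "carry_out", "arguments": {"rows": [{"rx": 0,"ry": -0.61,"rz": 0,"x": -0.02,"y": 0.004,"z": -0.38,"grip": 1},{"rx": 0,"ry": -0.61,"rz": 0,"x": -0.02,"y": 0.004,"z": -0.38,"grip": 1},{"rx": 0,"ry": -0.61,"rz": 0,"x": -0.02,"y": 0.004,"z": -0.38,"grip": 1},{"rx": 0,"ry": -0.61,"rz": 0,"x": -0.02,"y": 0.004,"z": -0.38,"grip": 1},{"rx": 0,"ry": -0.61,"rz": 0,"x": -0.02,"y": 0.004,"z": -0.38,"grip": 1},{"rx": 0,"ry": -0.61,"rz": 0,"x": -0.02,"y": 0.004,"z": -0.38,"grip": 1},{"rx": 0,"ry": -0.61,"rz": 0,"x": -0.02,"y": 0.004,"z": -0.38,"grip": 1},{"rx": 0,"ry": -0.61,"rz": 0,"x": -0.02,"y": 0.004,"z": -0.38,"grip": 1}]}}

```text
time: 23.4
ee_pos: [599.9, 80.6, 136.6]
eef_rot: [-0.013, 0.018, -0.707, 0.707]
ft_force: [0.8, 0.4, -0.1]
width: 0.629
```

Emit:
{"name": "carry_out", "arguments": {"rows": [{"rx": 0,"ry": 0,"rz": 0,"x": 0,"y": 0,"z": 0,"grip": 1},{"rx": 0,"ry": 0,"rz": 0,"x": 0,"y": 0,"z": 0,"grip": 1}]}}

```text
time: 23.57
ee_pos: [599.6, 82.6, 136.6]
eef_rot: [0.015, -0.019, 0.708, -0.706]
ft_force: [-0.8, -1.5, -1.5]
width: 0.63
```

```bash
python3 -c "
from h import *
st();plan((628.4,118.2,75),182.6)"
```

```text
t 23.57 p [599.6  82.6 136.6] yaw -177.17 ydir [-0.006  0.002 -1.   ] F [-0.8 -1.5 -1.5] w 0.63 j [ 0.13  0.44 -0.44  1.74  0.21  1.02 -1.9 ]
t 23.57 shift [-0.0308  0.0615 -0.034 ] turn [0.0021 0.004  0.0056] rows>= 1.8
```

Emit:
{"name": "carry_out", "arguments": {"rows": [{"rx": 0.001,"ry": 0.004,"rz": 0.004,"x": -0.031,"y": 0.01,"z": -0.034,"grip": 1},{"rx": 0.001,"ry": 0.004,"rz": 0.004,"x": -0.031,"y": 0.03,"z": -0.034,"grip": 1},{"rx": 0.001,"ry": 0.004,"rz": 0.004,"x": -0.031,"y": 0.062,"z": -0.034,"grip": 1},{"rx": 0.001,"ry": 0.004,"rz": 0.004,"x": -0.031,"y": 0.062,"z": -0.034,"grip": 1},{"rx": 0.001,"ry": 0.004,"rz": 0.004,"x": -0.031,"y": 0.062,"z": -0.034,"grip": 1},{"rx": 0.001,"ry": 0.004,"rz": 0.004,"x": -0.031,"y": 0.062,"z": -0.034,"grip": 1}]}}

```text
time: 24.07
ee_pos: [629.8, 112.9, 77.5]
eef_rot: [-0.014, 0.013, -0.706, 0.708]
ft_force: [0.7, 0.1, 0.0]
width: 0.631
```

```bash
python3 snap.py wrist f3; python3 lid.py f3.npz 86
```

```text
t 24.07 p [629.8 112.9  77.5] yaw -177.82 ydir [ 0.002 -0.002 -1.   ] F [0.7 0.1 0. ] w 0.631 j [ 0.06  0.55 -0.42  1.7   0.27  0.94 -1.99]
((624.21435546875, 102.4955825805664), (55.5406494140625, 3.3864431381225586), 2.484562635421753)
((623.14892578125, 122.76385498046875), (56.16130828857422, 3.411883592605591), 2.359761953353882)
stripe c [623.68 112.63] yaw 2.42 lid centre [630.08 112.9 ]
far edge [[696.7 121.1]
 [697.2 109.4]]
t 24.12 p [630.7 113.4  78.5] yaw -177.81 ydir [ 0.004 -0.001 -1.   ] F [ 0.3 -0.3 -0.3] w 0.628 j [ 0.06  0.55 -0.42  1.7   0.27  0.94 -1.99]
```

View pics/f3.png

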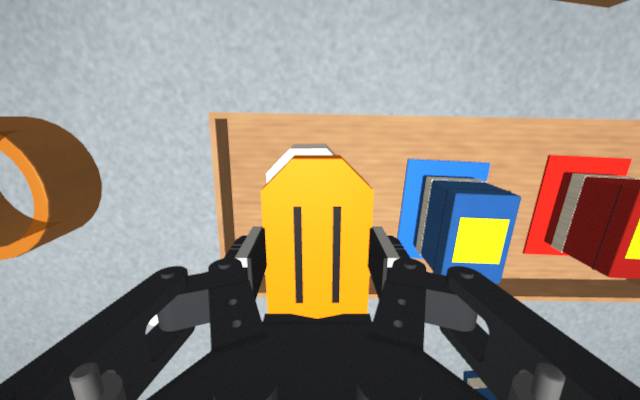

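The lid is over the stack with chamfers matched, but about 5 mm to the right of it; the white tray's edge shows at (300,155). Correcting.

Emit:
{"name": "carry_out", "arguments": {"rows": [{"rx": 0,"ry": -0.003,"rz": -0.002,"x": 0.001,"y": 0.008,"z": -0.005,"grip": 1},{"rx": 0,"ry": -0.003,"rz": -0.002,"x": 0.001,"y": 0.023,"z": -0.005,"grip": 1},{"rx": 0,"ry": -0.003,"rz": -0.002,"x": 0.001,"y": 0.023,"z": -0.005,"grip": 1},{"rx": 0,"ry": -0.003,"rz": -0.002,"x": 0.001,"y": 0.023,"z": -0.005,"grip": 1},{"rx": 0,"ry": -0.003,"rz": -0.002,"x": 0.001,"y": 0.023,"z": -0.005,"grip": 1}]}}

```text
time: 24.53
ee_pos: [629.4, 119.6, 55.1]
eef_rot: [-0.016, 0.014, -0.707, 0.707]
ft_force: [0.3, -0.1, -0.8]
width: 0.629
```

```bash
python3 snap.py wrist f4; python3 lid.py f4.npz 64
```

```text
t 24.53 p [629.4 119.6  55.1] yaw -177.55 ydir [ 0.002 -0.001 -1.   ] F [ 0.3 -0.1 -0.8] w 0.629 j [ 0.05  0.58 -0.41  1.71  0.28  0.91 -2.01]
((624.078125, 109.174072265625), (55.37380599975586, 3.3702449798583984), 2.7530086040496826)
((622.9097900390625, 129.37942504882812), (56.001708984375, 3.402259111404419), 2.626981735229492)
stripe c [623.49 119.28] yaw 2.69 lid centre [629.89 119.58]
far edge [[696.7 128. ]
 [696.8 116.4]]
t 24.58 p [629.6 119.6  55.2] yaw -177.55 ydir [ 0.002 -0.    -1.   ] F [-0.  -0.3  0.4] w 0.632 j [ 0.05  0.58 -0.41  1.71  0.28  0.91 -2.01]
```

Emit:
{"name": "carry_out", "arguments": {"rows": [{"rx": 0,"ry": 0,"rz": 0,"x": 0,"y": 0,"z": 0.0013,"grip": 1},{"rx": 0,"ry": 0,"rz": 0,"x": 0,"y": 0.003,"z": 0.0013,"grip": 1},{"rx": 0,"ry": 0,"rz": 0,"x": 0,"y": 0.005,"z": 0.0013,"grip": 1},{"rx": 0,"ry": 0,"rz": 0,"x": 0,"y": 0.005,"z": 0.0013,"grip": 1},{"rx": 0,"ry": 0,"rz": 0,"x": 0,"y": 0.005,"z": 0.0013,"grip": 1}]}}

```text
time: 25.0
ee_pos: [628.8, 118.1, 48.9]
eef_rot: [-0.015, 0.015, -0.707, 0.707]
ft_force: [0.8, 0.4, -0.7]
width: 0.634
```

```bash
python3 snap.py wrist f5; python3 lid.py f5.npz 60.2
```

```text
t 25.0 p [628.8 118.1  48.9] yaw -177.55 ydir [ 0.    -0.001 -1.   ] F [ 0.8  0.4 -0.7] w 0.634 j [ 0.05  0.59 -0.41  1.72  0.29  0.9  -2.01]
((624.6989135742188, 108.0062255859375), (54.470176696777344, 3.2949635982513428), 2.717559576034546)
((623.5503540039062, 127.84920501708984), (55.08848190307617, 3.343254804611206), 2.6253163814544678)
stripe c [624.12 117.93] yaw 2.67 lid centre [630.52 118.23]
far edge [[697.  126.6]
 [697.  115.2]]
t 25.05 p [628.9 118.2  49.1] yaw -177.54 ydir [ 0.001 -0.001 -1.   ] F [-0.6 -0.3 -0.1] w 0.63 j [ 0.05  0.59 -0.41  1.72  0.29  0.9  -2.01]
```

Aligned. Seating the lid.

Emit:
{"name": "carry_out", "arguments": {"rows": [{"rx": 0,"ry": 0,"rz": 0,"x": 0,"y": 0.002,"z": 0,"grip": 1},{"rx": 0,"ry": 0,"rz": 0,"x": 0,"y": 0.004,"z": 0,"grip": 1},{"rx": 0,"ry": 0,"rz": 0,"x": 0,"y": 0.0055,"z": 0,"grip": 1},{"rx": 0,"ry": 0,"rz": 0,"x": 0,"y": 0.0055,"z": 0,"grip": 1}]}}

```text
time: 25.38
ee_pos: [629.0, 118.2, 44.1]
eef_rot: [-0.015, 0.015, -0.707, 0.707]
ft_force: [-1.4, -0.6, 2.7]
width: 0.631
```

```bash
python3 -c "
from h import *
st()
"
```

```text
t 25.38 p [629.  118.2  44.1] yaw -177.55 ydir [ 0.001 -0.001 -1.   ] F [-1.4 -0.6  2.7] w 0.631 j [ 0.04  0.59 -0.41  1.72  0.29  0.89 -2.01]
```

Emit:
{"name": "carry_out", "arguments": {"rows": [{"rx": 0,"ry": 0,"rz": 0,"x": 0,"y": 0,"z": 0,"grip": 0.3},{"rx": 0,"ry": 0,"rz": 0,"x": 0,"y": 0,"z": 0,"grip": 0.15},{"rx": 0,"ry": 0,"rz": 0,"x": 0,"y": 0,"z": 0,"grip": 0.15},{"rx": 0,"ry": 0,"rz": 0,"x": 0,"y": 0,"z": 0,"grip": 0.15},{"rx": 0,"ry": 0,"rz": 0,"x": 0,"y": -0.03,"z": 0,"grip": 0.15},{"rx": 0,"ry": 0,"rz": 0,"x": 0,"y": -0.07,"z": 0,"grip": 0},{"rx": 0,"ry": 0,"rz": 0,"x": 0.03,"y": -0.11,"z": 0.02,"grip": 0},{"rx": 0,"ry": 0,"rz": 0,"x": 0.06,"y": -0.14,"z": 0.04,"grip": 0}]}}

```text
time: 26.05
ee_pos: [582.2, 85.2, 174.4]
eef_rot: [0.017, -0.015, 0.707, -0.706]
ft_force: [-1.3, -1.3, 1.0]
width: 1.003
```

Emit:
{"name": "carry_out", "arguments": {"rows": [{"rx": 0,"ry": 0,"rz": 0,"x": 0.01,"y": 0,"z": 0.06,"grip": 0},{"rx": 0,"ry": 0,"rz": 0,"x": 0.01,"y": 0,"z": 0.06,"grip": 0},{"rx": 0,"ry": 0,"rz": 0,"x": 0.01,"y": 0,"z": 0.06,"grip": 0},{"rx": 0,"ry": 0,"rz": 0,"x": 0.01,"y": 0,"z": 0.06,"grip": 0}]}}

```text
time: 26.38
ee_pos: [573.6, 21.3, 172.3]
eef_rot: [-0.014, 0.014, -0.707, 0.707]
ft_force: [-0.2, 0.8, -0.8]
width: 0.997
```

```bash
python3 snap.py wrist g1; python3 snap.py side g2
```

```text
t 26.38 p [573.6  21.3 172.3] yaw -177.74 ydir [ 0.001 -0.001 -1.   ] F [-0.2  0.8 -0.8] w 0.997 j [ 0.24  0.34 -0.44  1.78  0.16  1.06 -1.79]
t 26.43 p [573.7  23.3 172.2] yaw -177.58 ydir [ 0.001  0.    -1.   ] F [-0.2  0.4 -0.7] w 0.997 j [ 0.24  0.34 -0.44  1.78  0.16  1.05 -1.79]
```

View pics/g1.png

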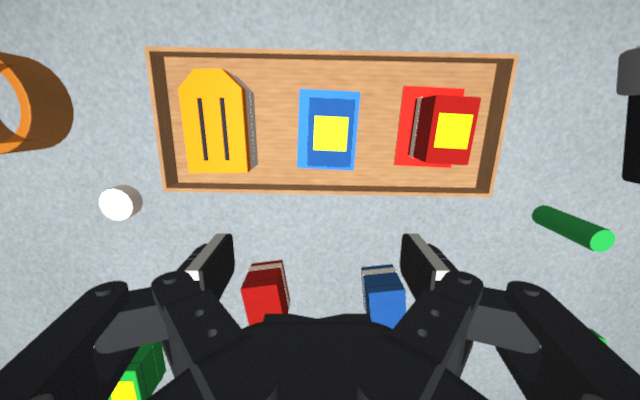

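View pics/g2.png

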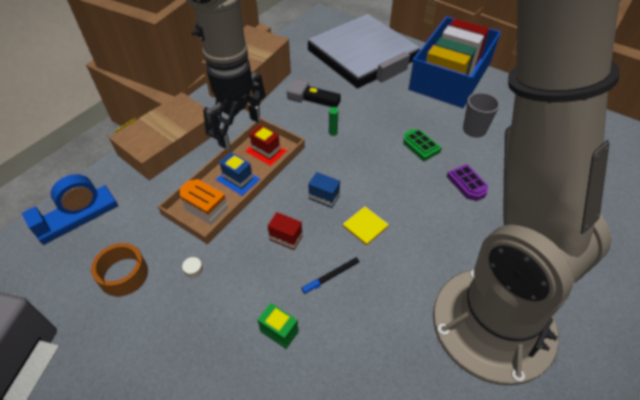

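The wrist view shows lid (215,120), blue box (330,132) and red box (453,130) in place, and the side view agrees. Final numbers next.

```bash
python3 - <<'E'
from h import *
p,d,m=load('g1.npz')
Y=mask(p,25,33,120,120)
print('blue',rect(Y,(308,110,352,158),m,61));print('red',rect(Y,(430,108,476,154),m,61))
k=mask(p,15,28,150,200)
print('lid',rect(k,(172,60,255,178),m,54))
for u,v in [(212,85),(190,120),(240,120),(212,130),(195,165),(240,165),(330,132),(453,130)]:
    o,r=rays([[u,v]],m);print((u,v),np.round(o+r[0]*d[v,u],1))
E
```

```text
blue {'rc': array([625.3,  11.3]), 'size': array([29.6, 29.6]), 'ang': 89.5, 'cen': array([625.3,  11.3])}
red {'rc': array([631.8, -98.4]), 'size': array([30.5, 30.6]), 'ang': 89.1, 'cen': array([631.8, -98.4])}
lid {'rc': array([630.3, 118.4]), 'size': array([56.9, 92.1]), 'ang': 2.6, 'cen': array([628.1, 118.3])}
(212, 85) [662.5 117.1  54.2]
(190, 120) [631.7 139.   53.8]
(240, 120) [633.5  93.4  54.3]
(212, 130) [623.6 119.2  54.5]
(195, 165) [590.6 136.9  55.3]
(240, 165) [592.1  94.8  54.1]
(330, 132) [626.5  11.5  62.4]
(453, 130) [632.5 -97.8  62.4]
```

```bash
python3 -c "
from h import *
print(env.sign_off())"
```

```text
the job is handed in; nothing more can be done
None
```

The order is packed and handed in after about 26 s of the 118 s allowed. I packed it in the order you gave: labelled red box, labelled blue box, loose white tray, orange lid.

| Item | Last check |
|---|---|
| Red box | label about 1.0–1.4 mm from the liner centre, within about 0.5° of square |
| Blue box | label about 0.9 mm from the liner centre, square to the liner |
| Tray | pockets within 0.5 mm of the base tray's; shoulder read about 40 mm, the seated height |
| Lid | top level at about 54 mm, the seated height; within 0.5 mm of the tray's centre, turned the same way (2.6°) |

None of these checks failed. The readings rely on a camera calibration good to about 2 mm; the red box's offset across the liner varied between 0.8 and 1.4 mm across views. I did not touch the unlabelled boxes or the green and purple look-alikes. At hand-in the gripper was open and clear of everything.

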